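Set the guide roller of the sample feeder and make it ready to run

ROBOT

A 7-joint arm with a two-finger parallel gripper is mounted at the origin on the work surface. World frame = base frame: x ahead of the robot, y to its left, z up, the work surface at z = 0. Lengths are in m, angles in rad, forces in N, time in s.
With the tool pointing down it reaches from about 0.425 to 0.925 m from the base axis. Payload 6.8 kg.
Tool frame: the origin (TCP) lies midway between the tips of the shut fingers; the grasp point (between the pads) lies bot.grip_point_offset behind it (bot.grip_point_offset is the distance from the TCP to the grasp point, in m); z points along the fingers, y is the line along which they close (so a half turn about z gives the same grasp; the last joint's range is limited). The gripper opens to 85 mm and grips with 20 to 120 N. Pads are 22 mm wide; open, the fingers measure 114 mm over their backs; the gripper's body (76 mm by 85 mm) begins 54 mm behind the grasp point. The pads swing forward as they close: fully open they stand 13 mm farther back than shut.
Start: joints at [-1.386, 0.477, 0.022, 1.555, -0.011, 1.109, -0.083], TCP at [0.195, 0.646, 0.231] pointing down, gripper open.
Joint ranges: [-2.96, 2.96], [-0.34, 2.1], [-1.41, 1.46], [0.24, 2.44], [-1.37, 4.51], [0.17, 1.92], [-2.96, 2.96]. Speed limits (rad/s): [2.39, 2.39, 3.14, 3.14, 3.14, 3.14, 3.14].

INTERFACE

Orientations are given as a unit quaternion [w, x, y, z].
In Python, from station import get_obs, cams, job, bot gives the robot as it stands.
- The arm moves only by the tool arm_command, never from a script. Its argument "rows" is a list that holds one entry, the list of rows, each a list of 5 numbers: the finger opening in mm, from 0 to 85.4, then the shift along the world's x, y, z in units of 60 mm (1.0 is 60 mm), then the turn about the world's z in units of 0.08 rad (1.0 is 0.08 rad). In form: [[[grip, x, y, z, turn], ...]]. A call has exactly 10 rows; each row shifts and turns the commanded pose from where the row before left it; what a row does not reach is not made up. A row lasts 1/8 s, in which the tool goes at most 62.5 mm and 10.7 degrees, less where a joint would pass 70% of its speed; a pose out of reach is approached as far as the arm can. A call with a number of a shift or a turn outside -1 to 1 is refused whole. A call with a gripper value outside its range is refused whole. The fingers move at their own pace and stop on an object; "newtons" is the grip in N (left out, the last holds). Time passes only in rows, so rows that do not move let the fingers close, or fill a call up. It gives the time, the measured TCP pose, the force, the opening and the grip force at its end, in the units of the state.
- get_obs(): the state, without advancing time (a new reading comes with each control period).
- cams.read_camera(name): name is "scene" or "top"; returns the picture (384x512x3 uint8, red, green, blue); there is no depth.
- cams.camera_params(name): a dict with "K" (3x3 intrinsics, pixels), "extrinsics" (4x4, takes a point from camera to world coordinates). Camera axes: x right, y down, z forward; pixel columns grow to the right and rows downward; lengths in m; the calibration is good to about 2 mm. A picture is of the moment at which its call begins. camera_params takes no time and is no camera call.
- job.hand_in(): hands the job in; it is judged then, once.
The state is a dict: "t": time; "q": joint angles; "joint_vel": joint speeds; "joint_torque": joint torques, N m; "eef_pos": TCP position; "tool_rot": TCP orientation; "contact_force": force on the tool from outside, world axes, zero at the start; "torque": the same for the moment, N m; "gripper_width": opening from 0.0 (shut) to 1.0 (fully open); "grasp_force": force on a finger pad.
Only numpy, scipy, OpenCV 4.12 (cv2) and the standard library are available. Lean on these libraries where they do the work, as an engineer would, in place of code of your own. Each camera call takes 0.05 s, during which the arm holds its last target. There are 200 camera calls.

TASK

Set the sample feeder's guide roller and make the feeder ready: lay the setting gauge flat in the lane between the roller and the far fence, turn the eccentric bolt until the roller comes up to the gauge with about 1 mm of play at most and without pinching it, and draw the gauge along the lane clear of the roller to check that it slides freely. Then put the gauge back in its tray, set every sample cassette upright on the floor of the loading bay, wholly inside it and lengthwise along the lane, and refit the station cover with its lip hooked under the blue ledge and its top edge swung down shut on the rear rest. Leave the bottles and the beaker alone.

Things in the scene. Friction and masses are not known exactly. Their poses are not given: they have to be found in the camera images.
- feeder: White sample feeder (autosampler deck) fixed on the bench, 225 (x) by 380 mm (y), deck 30 mm above the bench. Origin at bench level, at x=0, y=0 of its drawing: x away from the operator's side, y left, z up; it may be turned a little. Deck from x=-120 to 105, y=-165 to 215. Behind the lane's fence stands the drive housing, top with the rear rest up to z=127 for |y|<72, z=70 elsewhere.
- lane (a point): On the lane's floor abreast of the bolt, at feeder (39, 0, 30) mm, same axes as the feeder. The lane runs along y. Far fence (aluminium, 20 mm high, all along): its guiding face is 21 mm from here in +x. Near guides (15 mm high): lane face 21 mm from here in -x, from y=-165 to -50 and 50 to 78; between them the roller stands. Lane open at its -y end, 165 mm from here; left end runs into the bay.
- bay (a point): Centre of the grey floor of the loading bay, the open tray left of the station; at feeder (-28, 145.5, 30) mm, same axes. Inside it is 176 mm in x (88 mm either way) and 127 mm in y (63.5 mm either way); walls 25 mm high, 4 mm thick, at front, left and right (far side: the lane's fence). Cassettes stand here side by side, each lengthwise along y.
- seat: Seat of the station cover on the feeder, sloping up away from the operator by 20 degrees. Origin at feeder (-85, 0, 60) mm, on the sill under the ledge's free edge; x up the slope, y left, z square to the slope. Sill (z=0) from x=-18 to 12. Blue ledge over it from x=-18 to 0: underside z=11, top z=15, closed at x=-18; 124 mm wide. Rear rest: bar, top at z=0, x=158 to 195.
- bolt_head (a point): Centre of the brass hexagon head of the upright eccentric bolt at feeder (10.5, 0, 70) mm: 22 mm across flats, 30 mm tall (z=55 to 85). Flats square to this point's x axis and at 60 and 120 degrees to it. Turns stiffly (0.12 N m, stays put) about the vertical, -1.6 to 1.5 rad; 0 when its x axis is along the feeder's. Red dot on top: side of the eccentric (point's -y).
- roller (a point): Centre of the black guide roller (28 mm diameter, 14 mm high, feeder z=33 to 47) running free on the bolt's eccentric, 6 mm from the bolt's axis on bolt_head's -y side. Turning the bolt counter-clockwise from above brings it to the far fence: roller's x in the feeder = 10.5 + 6 sin(bolt angle) mm; gap to the fence = 46 mm - that x. It starts wide open (gap 38 to 41 mm).
- gauge_center (a point): Setting gauge: aluminium bar 120 (y) by 32 (x, the measure) by 14 mm thick, with a red upright grip plate 12 mm thick (y), 24 mm wide (x), from 14 to 58 mm above the bar's underside, centred 48 mm from the bar's centre towards -y. This point: the bar's centre, 7 mm above its underside. About 0.13 kg. Starts in the tray.
- tray: Grey open tool tray on the bench, fixed, 100 (x) by 180 (y) by 22 mm high, walls and floor 4 mm thick. Origin at the centre of its underside, on the bench.
- cover_grip (a point): Station cover: white plate 170 (x) by 130 (y) by 12 mm, about 0.24 kg, flat on the bench at first. This point is the middle of its blue grip ridge, 30 mm above the plate's underside, over the plate's centre: ridge 14 mm thick (x), 60 mm long (y), 36 mm tall. z out of the top face, -x towards the lip.
- cover_lip (a point): Middle of the free edge of the cover's lip, on its underside, 101 mm from the plate's centre: a grey tongue 4 mm thick, 90 mm wide, reaching 16 mm out of the plate's -x edge, flush with its underside. It goes under the ledge with the plate held some 20 degrees steeper than the seat. Same axes as cover_grip.
- cover_top (a point): Middle of the cover's opposite (top) edge, on the underside, 85 mm from the plate's centre in +x. Same axes as cover_grip.
- bottle: Bystander: clear reagent bottle with orange cap, 72 mm across, 160 mm tall; origin at the centre of its underside.
- amber: Bystander: amber bottle with blue cap, 60 mm across, 130 mm tall; origin at the centre of its underside.
- beaker: Bystander: glass beaker, 64 mm across, 75 mm tall; origin at the centre of its underside.
- cassette1_center (a point): Sample cassette (may be absent): blue block 30 (x) by 100 (y) by 26 mm high, four amber vials in its top (caps to 35 mm high, 20 to 46 mm either side of the middle), white upright grip tab in the middle 10 mm thick (y), 22 mm wide (x), from 26 to 71 mm high. About 0.13 kg. This point: its centre, 35.5 mm above its underside.
- cassette2_center (a point): Sample cassette (may be absent): blue block 30 (x) by 100 (y) by 26 mm high, four amber vials in its top (caps to 35 mm high, 20 to 46 mm either side of the middle), white upright grip tab in the middle 10 mm thick (y), 22 mm wide (x), from 26 to 71 mm high. About 0.13 kg. This point: its centre, 35.5 mm above its underside.
- cassette3_center (a point): Sample cassette (may be absent): blue block 30 (x) by 100 (y) by 26 mm high, four amber vials in its top (caps to 35 mm high, 20 to 46 mm either side of the middle), white upright grip tab in the middle 10 mm thick (y), 22 mm wide (x), from 26 to 71 mm high. About 0.13 kg. This point: its centre, 35.5 mm above its underside.

How it is judged:
By the outcome, as a careful person would: the job done as asked, in the order asked, and still so for the second after the job is handed in, with the robot touching nothing.
Of cassette1, cassette2, cassette3 only 2 to 3 are there at a start; the rules pass over those that are not, and their reading is None.
At some moment in a run one of gauge, cassette1, cassette2, cassette3 may be knocked a few centimetres aside while the robot is not near it.
It also fails if it takes over 208 s, if anything falls off the work surface, if the arm or the gripper's body presses on something with over 40 N, if the wrist force passes 120 N, or if a joint passes its speed limit or range.

## Working session

There is one attempt and no reset: what is moved stays moved. The work goes in short steps, Python scripts to look and compute and a tool call to move; the robot and the scene stay as the last step left them, time stands still between calls to the robot, and variables do not carry over. Pictures are saved under pics/ and viewed, at most 14 in all, crops included, and the job is handed in when it is done.

Besides the shell and the picture viewer there is one more tool, called after "Call:" as name(argument=value, ...) on one line, values as JSON. arm_command: Moves the arm, as the interface text tells. Its arguments: {"type":"object","properties":{"rows":{"type":"array"},"newtons":{"type":"number"}},"required":["rows"]}

```bash
ls; mkdir -p pics
cat > h.py <<'E'
import numpy as np,cv2
from station import get_obs,cams,job,bot
P={n:cams.camera_params(n) for n in("scene","top")}
def ray(n,u,v):
    K=np.array(P[n]["K"]);T=np.array(P[n]["extrinsics"])
    d=T[:3,:3]@np.linalg.solve(K,[u,v,1.]);return T[:3,3],d
def at(n,u,v,z):
    o,d=ray(n,u,v);return o+d*(z-o[2])/d[2]
def proj(n,p):
    K=np.array(P[n]["K"]);T=np.array(P[n]["extrinsics"])
    c=T[:3,:3].T@(np.array(p)-T[:3,3]);q=K@c;return q[:2]/q[2]
def tri(u1,u2):
    o1,d1=ray("scene",*u1);o2,d2=ray("top",*u2)
    s=np.linalg.lstsq(np.c_[d1,-d2],o2-o1,rcond=None)[0];a=o1+s[0]*d1;b=o2+s[1]*d2
    return (a+b)/2,np.linalg.norm(a-b)
def snap(n,name):
    im=cams.read_camera(n);cv2.imwrite(f"pics/{name}.png",im[:,:,::-1]);return im
def big(im,name,x0,y0,x1,y1,s):
    cv2.imwrite(f"pics/{name}.png",cv2.resize(im[y0:y1,x0:x1,::-1],None,fx=s,fy=s,interpolation=cv2.INTER_CUBIC))
E
python3 - <<'E'
from h import *
for n in P: 
    print(n,np.round(P[n]["K"],1).tolist(),np.round(P[n]["extrinsics"],3).tolist())
    im=snap(n,n+"0"); big(im,n+"0b",0,0,512,384,1.56)
o=get_obs();print({k:np.round(v,3).tolist() for k,v in o.items()},bot.grip_point_offset)
E
```

```text
pics
scene [[372.3, 0.0, 258.0], [0.0, 372.3, 188.4], [0.0, 0.0, 1.0]] [[0.717, 0.479, -0.506, 1.153], [0.697, -0.495, 0.519, -0.597], [-0.002, -0.725, -0.688, 0.917], [0.0, 0.0, 0.0, 1.0]]
top [[406.1, 0.0, 258.9], [0.0, 406.1, 195.1], [0.0, 0.0, 1.0]] [[0.027, -0.995, 0.098, 0.447], [-1.0, -0.028, -0.005, 0.006], [0.007, -0.098, -0.995, 1.248], [0.0, 0.0, 0.0, 1.0]]
{'t': 0.1, 'q': [-1.386, 0.478, 0.022, 1.556, -0.011, 1.109, -0.083], 'joint_vel': [-0.001, -0.003, 0.001, -0.002, 0.0, -0.0, -0.0], 'joint_torque': [0.005, -59.776, 1.614, -28.196, 0.013, 0.005, -0.0], 'eef_pos': [0.195, 0.646, 0.23], 'tool_rot': [-0.0, 0.146, 0.989, -0.001], 'contact_force': [-0.432, -0.28, -0.698], 'torque': [-0.027, 0.023, -0.025], 'grasp_force': 0.0, 'gripper_width': 1.001} 0.0187
```

View pics/top0b.png

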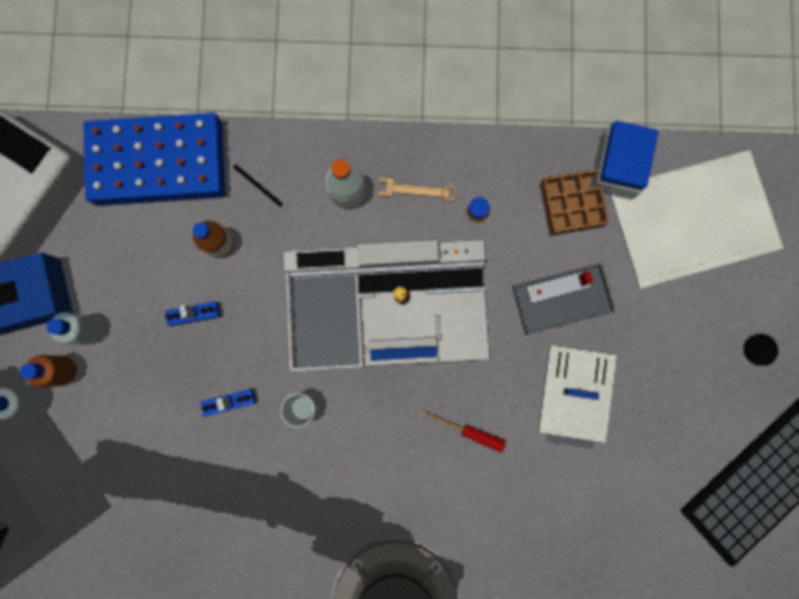

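View pics/scene0b.png

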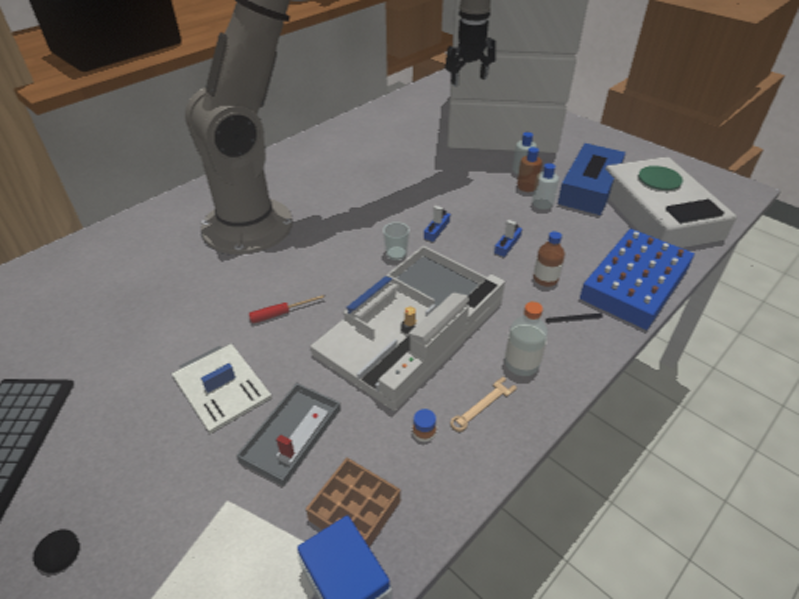

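The top view shows the feeder centrally, with the bolt at zoomed (401,295) and the blue ledge at (404,353). The gauge is in the tray at (563,290). The cover is at (578,393), its lip towards the robot. There are two cassettes, at (193,313) and (228,403); bottles and a beaker stand around them. Next I measure.

Run:
```python
from h import *
im=cv2.imread("pics/top0.png")[:,:,::-1]; sc=cv2.imread("pics/scene0.png")[:,:,::-1]
big(im,"c1",178,148,318,248,5.6)
canvas=np.zeros((600,800,3),np.uint8)
def put(img,x0,y0,w,h,s,X,Y):
    c=cv2.resize(img[y0:y0+h,x0:x0+w,::-1],None,fx=s,fy=s,interpolation=cv2.INTER_CUBIC);canvas[Y:Y+c.shape[0],X:X+c.shape[1]]=c
put(im,100,185,70,85,5,0,0); put(im,325,165,70,55,5,400,0); put(im,340,218,60,70,4.5,400,280)
cv2.imwrite("pics/c2.png",canvas)
hsv=cv2.cvtColor(np.ascontiguousarray(im),cv2.COLOR_RGB2HSV)
m=((abs(hsv[:,:,0].astype(int)-115)<14)&(hsv[:,:,1]>150)&(hsv[:,:,2]>50)).astype(np.uint8)
r=((hsv[:,:,1]>130)&((hsv[:,:,0]<8)|(hsv[:,:,0]>172))&(hsv[:,:,2]>70)).astype(np.uint8)
y=((hsv[:,:,1]>110)&(abs(hsv[:,:,0].astype(int)-20)<7)&(hsv[:,:,2]>110)).astype(np.uint8)
for nm,k in(("blue",m),("red",r),("brass",y)):
    for c in cv2.findContours(k,cv2.RETR_EXTERNAL,cv2.CHAIN_APPROX_NONE)[0]:
        if cv2.contourArea(c)>6: print(nm,cv2.contourArea(c),[np.round(a,1) for a in cv2.minAreaRect(c)])
```

```text
blue 52.5 [array([133.6, 260.8]), array([9.2, 9.2]), np.float64(74.1)]
blue 20.5 [array([  2. , 258.5]), array([7., 4.]), np.float64(90.0)]
blue 35.0 [array([372.5, 252. ]), array([19.4,  2.8]), np.float64(9.5)]
blue 129.0 [array([154.4, 255.4]), array([ 9.2, 17. ]), np.float64(76.0)]
blue 88.0 [array([ 19.5, 237.5]), array([ 9., 13.]), np.float64(90.0)]
blue 172.5 [array([258.5, 225.9]), array([ 5.3, 41.1]), np.float64(87.0)]
blue 20.0 [array([110. , 199.8]), array([3.5, 8.2]), np.float64(80.5)]
blue 178.0 [array([123. , 200.7]), array([ 9.6, 33.9]), np.float64(78.7)]
blue 1238.0 [array([ 21.5, 188. ]), array([43., 50.]), np.float64(0.0)]
blue 59.5 [array([128.2, 147.2]), array([9.2, 8.5]), np.float64(45.0)]
blue 104.5 [array([306.5, 132.5]), array([11., 11.]), np.float64(90.0)]
blue 1072.5 [array([403.1,  99. ]), array([29.6, 38.8]), np.float64(11.3)]
blue 4587.5 [array([ 97.9, 101.5]), array([53.6, 89.9]), np.float64(86.4)]
red 185.5 [array([309.7, 280.6]), array([28.8,  7.7]), np.float64(23.2)]
red 24.0 [array([376.7, 177.5]), array([7.6, 4.1]), np.float64(71.6)]
brass 48.5 [array([256., 188.]), array([8., 8.]), np.float64(90.0)]
brass 34.0 [array([359., 143.]), array([7.8, 8.6]), np.float64(78.7)]
brass 40.0 [array([368.9, 141.3]), array([8. , 7.1]), np.float64(78.7)]
brass 34.0 [array([379.5, 139.5]), array([7., 7.]), np.float64(90.0)]
brass 82.5 [array([361.4, 131.7]), array([10.2, 17.9]), np.float64(74.7)]
brass 49.0 [array([377.5, 129.5]), array([9., 9.]), np.float64(90.0)]
brass 35.0 [array([353.5, 121.4]), array([7.9, 7. ]), np.float64(71.6)]
brass 39.5 [array([365., 120.]), array([8., 8.]), np.float64(90.0)]
brass 27.0 [array([375. , 118.5]), array([9., 6.]), np.float64(90.0)]
```

View pics/c1.png

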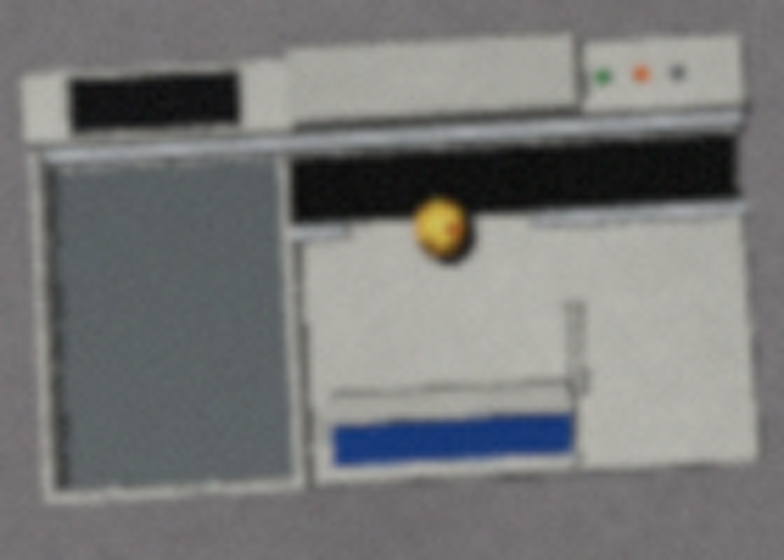

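View pics/c2.png

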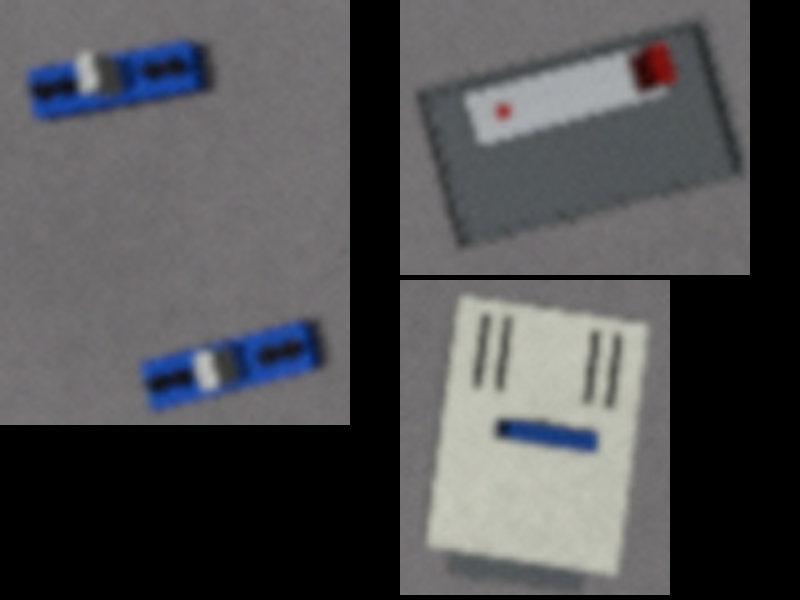

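The crops show four things:
- **Bolt:** head at c1 (441,226), with the red dot at (455,228), on the right and pointing to the feeder's -y or slightly towards the operator.
- **Fence:** its front edge runs from (45,158) to (742,122).
- **Gauge:** the red grip is at the tray's right end.
- **Cover:** the lip is at the bottom.

I now convert these to world positions.

Run:
```python
from h import *
f=lambda u,v:(178+(u-2.3)/5.6,148+(v-2.3)/5.6)
a5=lambda u,v:(100+(u-2)/5,185+(v-2)/5)
g5=lambda u,v:(325+(u-402)/5,165+(v-2)/5)
c5=lambda u,v:(340+(u-401.8)/4.5,218+(v-281.8)/4.5)
W=lambda fn,pts,z:np.array([at("top",*fn(*p),z) for p in pts])
def show(n,w):print(n,np.round(w[:,:2]*1e3,1).tolist())
show("fence edge z50",W(f,[(45,158),(742,122)],.05))
show("deck front R z30",W(f,[(755,460),(318,484)],.03))
show("bay wall outer front z55",W(f,[(45,503),(302,487)],.055))
show("bolt top z85",W(f,[(440,224),(455,228)],.085))
show("ledge front (seat x-18,z15)/free edge(x0,z15)",np.r_[W(f,[(333,467),(573,453)],.068),W(f,[(333,428),(573,414)],.074)])
for nm,fn,pts,z in(("casA",a5,[(28,72),(195,43),(205,85),(37,120)],.026),("casB",a5,[(142,365),(315,322),(325,365),(150,410)],.026),
 ("tray",g5,[(418,90),(697,22),(742,172),(463,245)],.022),("bar",g5,[(465,95),(665,43),(675,93),(478,145)],.018),("cover",c5,[(460,295),(648,323),(617,575),(428,547)],.012)):
    w=W(fn,pts,z);e=[np.linalg.norm(w[i]-w[(i+1)%4])*1e3 for i in range(4)]
    d=w[1]+w[2]-w[0]-w[3]   # toward image right = -y
    print(nm,"c",np.round(w.mean(0)*1e3,1),"edges",np.round(e,0),"yaw",round(np.degrees(np.arctan2(d[0],-d[1])),2))
show("ridge z48",W(c5,[(498,424),(597,440)],.048))
show("gauge grip top z62, tabs z71",np.r_[W(g5,[(653,58)],.062),W(a5,[(90,68),(208,370)],.071)])
sc=cv2.imread("pics/scene0.png")
o=get_obs()["tool_rot"]; print(o)
```

```text
fence edge z50 [[616.5, 219.4], [646.5, -150.6]]
deck front R z30 [[467.4, -163.0], [448.3, 69.9]]
bay wall outer front z55 [[434.5, 210.4], [446.5, 76.8]]
bolt top z85 [[583.1, 8.7], [581.3, 0.9]]
ledge front (seat x-18,z15)/free edge(x0,z15) [[457.2, 60.4], [467.8, -63.4], [477.1, 60.8], [487.8, -62.6]]
casA c [539.2 409.   26. ] edges [101.  26. 102.  30.] yaw 12.55
casB c [371.1 329.6  26. ] edges [105.  26. 106.  27.] yaw 15.72
tray c [ 589.1 -309.2   22. ] edges [177.  95. 176.  98.] yaw 15.76
bar c [ 612.8 -304.4   18. ] edges [128.  31. 125.  32.] yaw 16.3
cover c [ 405.9 -341.6   12. ] edges [128. 170. 127. 170.] yaw -6.84
ridge z48 [[413.0, -305.2], [404.4, -369.9]]
gauge grip top z62, tabs z71 [[629.6, -341.8], [542.4, 409.8], [370.9, 331.8]]
[-5.74093363e-05  1.45867009e-01  9.89303828e-01 -8.64852687e-04]
```

Call:
arm_command(rows=[[[50,0.7,-0.7,0,0.5],[50,0.7,-0.7,0,0.5],[50,0.7,-0.7,0,0.5],[50,0.7,-0.7,0,0.5],[50,0.7,-0.7,0,0.5],[50,0.7,-0.7,0,0.5],[50,0.7,-0.7,0,0.5],[50,0.7,-0.7,0,0.5],[50,0.7,-0.7,0,0.5],[50,0.7,-0.7,0,0.5]]], newtons=40)

```text
t: 1.35
eef_pos: [0.6157, 0.2248, 0.231]
tool_rot: [-0.0, -0.054, 0.999, -0.0]
contact_force: [0.9, 0.9, -0.2]
gripper_width: 0.588
grasp_force: 0.0
```

Call:
arm_command(rows=[[[50,0,-0.95,0,0.2],[50,0,-0.95,0,0.2],[50,0,-0.95,0,0.2],[50,0,-0.95,0,0.2],[50,0,-0.95,0,0.2],[50,0,-0.95,0,0.2],[50,0,-0.95,0,0.2],[50,0,-0.95,0,0.2],[50,0,-0.95,0,0.2],[50,0,-0.95,0,0.2]]])

```text
t: 2.6
eef_pos: [0.6145, -0.3452, 0.2308]
tool_rot: [-0.0, -0.134, 0.991, 0.0]
contact_force: [0.8, -0.7, -0.3]
gripper_width: 0.581
grasp_force: 0.0
```

Run:
```python
from h import *
sc=cams.read_camera("scene");h=cv2.cvtColor(sc,cv2.COLOR_RGB2HSV)
r=((h[:,:,1]>130)&((h[:,:,0]<8)|(h[:,:,0]>172))&(h[:,:,2]>60)).astype(np.uint8)
for c in cv2.findContours(r[250:300,160:215],cv2.RETR_EXTERNAL,cv2.CHAIN_APPROX_NONE,offset=(160,250))[0]:
    if cv2.contourArea(c)>3:print(cv2.contourArea(c),cv2.boundingRect(c))
R=lambda a:np.array([[np.cos(a),-np.sin(a)],[np.sin(a),np.cos(a)]])
for px in(627.5,):
  for dx,dy in((12,6),(12,-6),(-12,6),(-12,-6)):
    w=np.array([.6275,-.3495])+R(np.radians(15.9))@[dx/1e3,dy/1e3]
    print([np.round(proj("scene",[*w,z]),1).tolist() for z in(.018,.062)],np.round(proj("top",[*w,.062]),1))
big(sc,"s1",140,220,240,295,8)
```

```text
[[188.3, 290.8], [186.1, 281.9]] [374.7 173.6]
[[185.6, 294.3], [183.4, 285.4]] [378.6 172.6]
[[181.1, 287.1], [178.8, 278.2]] [377.  181.4]
[[178.5, 290.6], [176.0, 281.6]] [380.9 180.4]
```

View pics/s1.png

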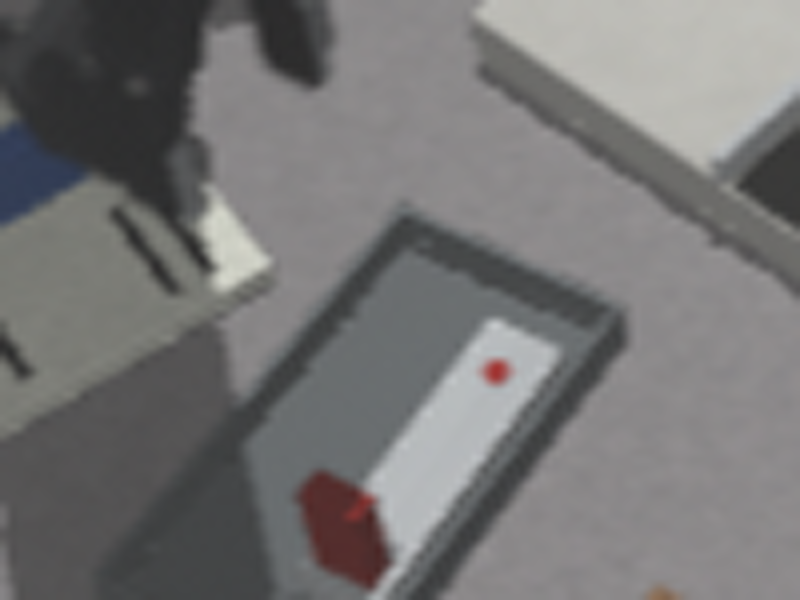

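The red plate's top corners are at crop (300,490), (320,470) and (378,495). That puts the plate about 1 px right of the estimate, so the target is (629,-347.5) mm. I now descend and grip.

Call:
arm_command(rows=[[[50,0.12,-0.02,-0.5,0.1],[50,0.12,-0.02,-0.5,0],[50,0,0,-0.6,0],[50,0,0,-0.6,0],[50,0,0,-0.6,0],[50,0,0,-0.5,0],[50,0,0,0,0],[0,0,0,0,0],[0,0,0,0,0],[0,0,0,0,0]]], newtons=40)

```text
t: 3.9
eef_pos: [0.6303, -0.3467, 0.0353]
tool_rot: [0.001, -0.137, 0.991, -0.001]
contact_force: [-0.6, 0.7, 5.9]
gripper_width: 0.129
grasp_force: 39.8
```

Call:
arm_command(rows=[[[0,0,0,0,0],[0,0,0,0,0],[0,0,0,0,0],[0,0,0,0.5,0],[0,0,0,0.5,0],[0,0,0,0.5,0],[0,0,0,0.5,0],[0,0,0,0.5,0],[0,0,0,0.3,0],[0,0,0,0,0]]])

```text
t: 5.15
eef_pos: [0.6298, -0.3465, 0.2027]
tool_rot: [0.001, -0.137, 0.991, -0.001]
contact_force: [0.3, -0.3, -1.9]
gripper_width: 0.134
grasp_force: 39.3
```

Run:
```python
from h import *
sc=snap("scene","s2");big(sc,"s2b",130,140,330,290,4)
```

```text
(no output)
```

View pics/s2b.png

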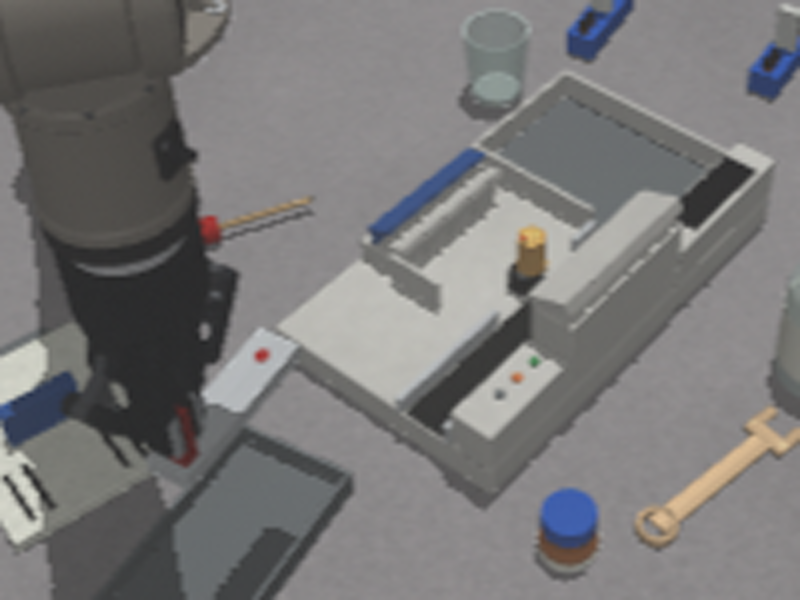

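The gauge is held level; its bar spans crop (150,470) to (290,340). I now carry it over the lane.

Call:
arm_command(rows=[[[0,-0.02,0.5,0,-0.3],[0,-0.02,0.6,0,-0.3],[0,-0.02,0.6,0,-0.3],[0,-0.02,0.6,0,-0.3],[0,-0.02,0.6,0,-0.3],[0,-0.02,0.6,0,-0.3],[0,-0.02,0.6,0,-0.3],[0,-0.02,0.5,0,-0.3],[0,-0.02,0.23,0,0],[0,-0.02,0,0,0]]])

```text
t: 6.45
eef_pos: [0.6167, -0.0557, 0.2004]
tool_rot: [-0.001, -0.043, 0.999, -0.0]
contact_force: [-0.6, -0.2, -1.1]
gripper_width: 0.134
grasp_force: 39.4
```

Call:
arm_command(rows=[[[0,0,0,-0.4,0],[0,0,0,-0.4,0],[0,0,0,-0.4,0],[0,0,0,-0.3,0],[0,0,0,-0.2,0],[0,0,0,0,0],[0,0,0,0,0],[0,0,0,0,0],[0,0,0,0,0],[0,0,0,0,0]]])

```text
t: 7.7
eef_pos: [0.6215, -0.0614, 0.106]
tool_rot: [0.005, -0.039, 0.999, -0.001]
contact_force: [-3.9, -8.7, 36.4]
gripper_width: 0.135
grasp_force: 98.0
```

Run:
```python
from h import *
sc=snap("scene","s3");big(sc,"s3b",200,150,300,225,8)
O=np.array([.5725,.008]);a=np.radians(4.7);ex=np.array([np.cos(a),np.sin(a)]);ey=np.array([-ex[1],ex[0]])
F=lambda x,y,z:np.array([*(O+ex*x/1e3+ey*y/1e3),z/1e3])
for p in((60,-165,50),(60,-20,50),(18,-165,45),(18,-50,45),(-120,-165,30),(10.5,0,85),(-116,209,55),(63.5,-72,127)): print(p,np.round((proj("scene",F(*p))-[200,150])*8+3.5,0),np.round(proj("scene",F(*p)),1))
o=get_obs();d=o["eef_pos"][:2]-O;print(d@ex*1e3,d@ey*1e3,o["eef_pos"],o["tool_rot"])
```

```text
(60, -165, 50) [324. 766.] [240.1 245.4]
(60, -20, 50) [570. 538.] [270.8 216.8]
(18, -165, 45) [240. 718.] [229.6 239.3]
(18, -50, 45) [438. 540.] [254.3 217. ]
(-120, -165, 30) [-14. 568.] [197.8 220.5]
(10.5, 0, 85) [504. 390.] [262.6 198.3]
(-116, 209, 55) [575.  64.] [271.5 157.6]
(63.5, -72, 127) [494. 482.] [261.3 209.8]
43.1640611569774 -73.20509154113746 [ 0.62151723 -0.06142213  0.10599895] [ 0.00486739 -0.0393434   0.9992129  -0.00141067]
```

View pics/s3b.png

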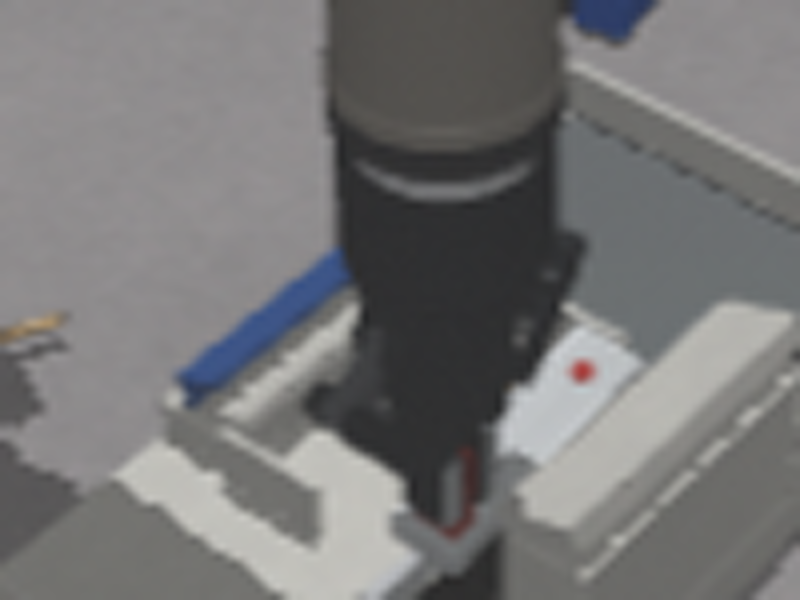

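The bar's near edge came down on the bolt head (force 36 N). I lift it and back off in -y, so that I can lower it clear of the bolt and slide it in along the lane.

Call:
arm_command(rows=[[[0,0,0,0.3,0],[0,0,0,0.4,0],[0,0,-0.2,0.4,0],[0,0,-0.3,0,0],[0,0,-0.3,0,0],[0,0,-0.2,0,0],[0,0,-0.1,0,0],[0,0,0,0,0],[0,0,0,0,0],[0,0,0,0,0]]])

```text
t: 9.0
eef_pos: [0.6173, -0.1214, 0.1653]
tool_rot: [-0.0, -0.042, 0.999, 0.0]
contact_force: [-0.3, 0.4, -1.8]
gripper_width: 0.13
grasp_force: 39.9
```

Run:
```python
from h import *
sc=snap("scene","s4");big(sc,"s4b",180,150,280,225,8)
o=get_obs();O=np.array([.5725,.008]);a=np.radians(4.7);ex=np.array([np.cos(a),np.sin(a)]);ey=np.array([-ex[1],ex[0]]);d=o["eef_pos"][:2]-O;print(d@ex*1e3,d@ey*1e3,o["eef_pos"],o["tool_rot"],o["grasp_force"],o["contact_force"],o["torque"])
n=o["tool_rot"];
# expected bar top-face corners if undistorted: plate centre at tcp, underside tcp-.0313
e=o["eef_pos"]
ty=2*np.arctan2(n[2],n[1])-np.pi/2; gy=np.array([np.cos(ty),np.sin(ty)]);gx=np.array([gy[1],-gy[0]])
for x,y in((-16,108),(16,108),(16,-12),(-16,-12)):
    for z in (14,0):
        p=proj("scene",[*(e[:2]+gx*x/1e3+gy*y/1e3),e[2]-.0313+z/1e3]);print(x,y,z,np.round((p-[180,150])*8+3.5))
```

```text
34.04687667768874 -132.82735481726658 [ 0.61731607 -0.12159096  0.16530041] [-6.78997144e-06 -4.20701293e-02  9.99114649e-01  1.47237724e-04] 39.85577344894409 [ 0.87772293  0.61261976 -1.07097319] [-0.06005019 -0.03295044 -0.01098533]
-16 108 14 [639. 316.]
-16 108 0 [638. 343.]
16 108 14 [706. 354.]
16 108 0 [705. 381.]
16 -12 14 [491. 541.]
16 -12 0 [493. 568.]
-16 -12 14 [423. 498.]
-16 -12 0 [425. 525.]
```

View pics/s4b.png

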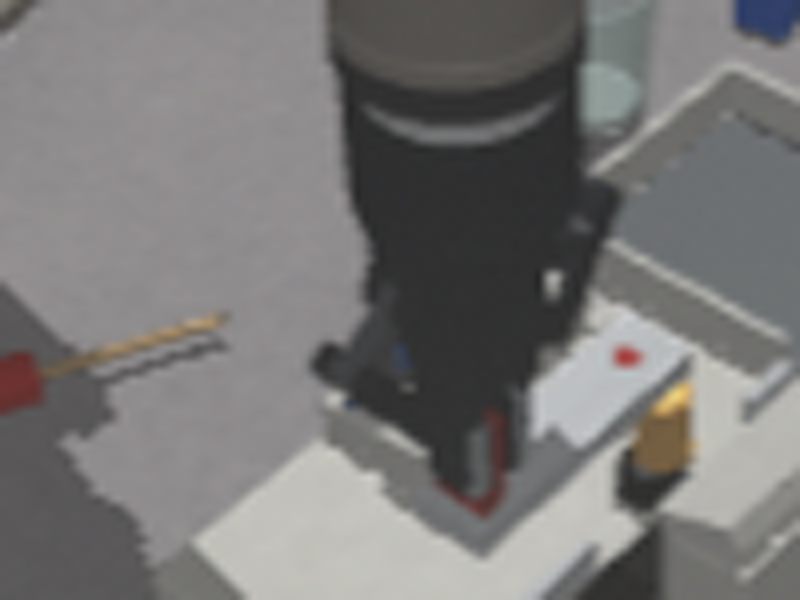

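The gauge is still level in the grip. Its far corners are at crop (690,352) against a predicted (706,354), so it sits about 2 to 3 mm towards -x of the TCP. I shift +x and lower it into the lane behind the roller.

Call:
arm_command(rows=[[[0,0.14,0,0,0],[0,0,0,-0.3,0],[0,0,0,-0.4,0],[0,0,0,-0.4,0],[0,0,0,-0.2,0],[0,0,0,-0.15,0],[0,0,0,-0.1,0],[0,0,0,-0.08,0],[0,0,0,0,0],[0,0,0,0,0]]])

```text
t: 10.3
eef_pos: [0.6259, -0.1224, 0.0679]
tool_rot: [0.0, -0.042, 0.999, -0.0]
contact_force: [0.2, 0.3, -0.8]
gripper_width: 0.135
grasp_force: 39.8
```

Call:
arm_command(rows=[[[0,0.03,0,-0.05,0],[0,0,0,-0.04,0],[0,-0.01,0.12,0,0],[0,-0.012,0.15,0,0],[0,-0.015,0.18,0,0],[0,-0.015,0.18,0,0],[0,-0.015,0.18,0,0],[0,-0.015,0.18,0,0],[0,-0.006,0.09,0,0],[0,0,0,0,0]]])

```text
t: 11.55
eef_pos: [0.6222, -0.0569, 0.0621]
tool_rot: [0.0, -0.042, 0.999, 0.0]
contact_force: [0.3, -0.9, -1.8]
gripper_width: 0.135
grasp_force: 39.8
```

```bash
cat >> h.py <<'E'
O=np.array([.5725,.008]);A=np.radians(4.7);ex=np.array([np.cos(A),np.sin(A)]);ey=np.array([-ex[1],ex[0]])
F=lambda x,y,z:np.array([*(O+ex*x/1e3+ey*y/1e3),z/1e3])
def st():
    o=get_obs();e=o["eef_pos"];d=e[:2]-O;n=o["tool_rot"]
    print("t",o["t"],"feeder xy",np.round([d@ex*1e3,d@ey*1e3],1),"z",round(e[2]*1e3,1),"closing-90 deg",round((2*np.degrees(np.arctan2(n[2],n[1]))-180+90)%180-90,2),"F",np.round(o["contact_force"],1),"T",np.round(o["torque"],2),"w",round(o["gripper_width"]*85.4,1),"g",round(o["grasp_force"],1))
E
python3 - <<'E'
from h import *
st()
E
```

```text
t 11.55 feeder xy [ 44.2 -68.8] z 62.1 closing-90 deg 4.81 F [ 0.3 -0.9 -1.8] T [-0.07 -0.02  0.09] w 11.5 g 39.8
```

Call:
arm_command(rows=[[[0,0,0,-0.015,0],[0,0.015,0,0,0],[0,0.015,0,0,0],[0,0.015,0,0,0],[0,0,0,0,0],[0,0,0,0,0],[0,0,0,0,0],[0,0,0,0,0],[0,0,0,0,0],[0,0,0,0,0]]])

```text
t: 12.8
eef_pos: [0.6249, -0.0575, 0.0612]
tool_rot: [0.0, -0.042, 0.999, 0.0]
contact_force: [1.1, -1.1, -0.9]
gripper_width: 0.134
grasp_force: 40.0
```

Run:
```python
from h import *
st()
```

```text
t 12.8 feeder xy [ 46.8 -69.6] z 61.2 closing-90 deg 4.77 F [ 1.1 -1.1 -0.9] T [-0.16 -0.1  -0.01] w 11.5 g 40.0
```

Call:
arm_command(rows=[[[0,0,0,-0.015,0],[0,0.015,0,0,0],[0,0.015,0,0,0],[0,0,0,0,0],[0,0,0,0,0],[0,0,0,0,0],[0,0,0,0,0],[0,0,0,0,0],[0,0,0,0,0],[0,0,0,0,0]]])

```text
t: 14.05
eef_pos: [0.6259, -0.0574, 0.0611]
tool_rot: [-0.001, -0.042, 0.999, 0.0]
contact_force: [-4.5, 0.4, 9.1]
gripper_width: 0.135
grasp_force: 41.2
```

Run:
```python
from h import *
st()
sc=snap("scene","s5");big(sc,"s5b",225,165,305,225,10)
for p in((60,-72,50),(60,-90,50),(60,-130,50),(60,-160,50),(18,-100,45),(18,-160,45)): print(p,np.round((proj("scene",F(*p))-[225,165])*10+4.5,0))
```

```text
t 14.05 feeder xy [ 47.9 -69.6] z 61.1 closing-90 deg 4.76 F [-4.5  0.4  9.1] T [-0.01  1.02  0.05] w 11.5 g 41.2
(60, -72, 50) [357. 620.]
(60, -90, 50) [320. 655.]
(60, -130, 50) [234. 735.]
(60, -160, 50) [167. 798.]
(18, -100, 45) [194. 618.]
(18, -160, 45) [ 62. 737.]
```

View pics/s5b.png

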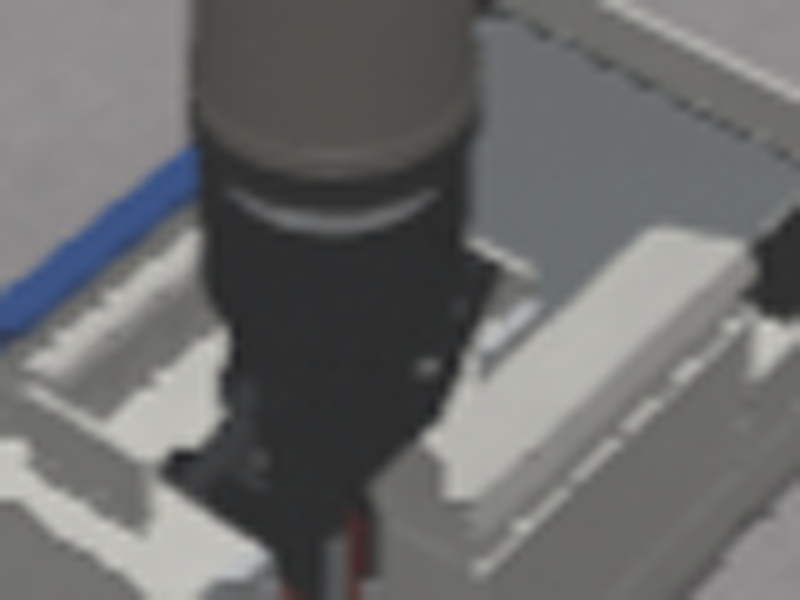

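Call:
arm_command(rows=[[[0,-0.01,0,0.01,0],[35,0,0,0,0],[35,0,0,0,0],[35,0,0,0,0],[35,0,0,0.4,0],[35,0,0,0.5,0],[35,0,0,0.6,0],[35,0,0,0.6,0],[35,0,0,0.6,0],[35,0,0,0,0]]])

```text
t: 15.35
eef_pos: [0.628, -0.0578, 0.2262]
tool_rot: [0.003, -0.041, 0.999, -0.0]
contact_force: [-0.3, 0.8, -0.0]
gripper_width: 0.412
grasp_force: 0.0
```

Run:
```python
from h import *
st()
im=cv2.imread("pics/top0.png")[:,:,::-1].astype(float)
print(proj("top",F(10.5,0,85)),proj("top",F(10.5,0,55)))
c=im[183:195,250:264]
print((c[:,:,0]-c[:,:,1]).astype(int)); print((c[:,:,0]-c[:,:,2]).astype(int))
for th in(-20,-30,-45,-60):
    b=np.radians(th);print(th,[np.round(proj("top",F(10.5+r*np.sin(b),-r*np.cos(b),85)),1).tolist() for r in(6,8)])
cm=cams.read_camera("scene");big(cm,"s6b",200,140,320,230,6.6)
```

```text
t 15.35 feeder xy [ 49.9 -70.1] z 226.2 closing-90 deg 4.75 F [-0.3  0.8 -0. ] T [-0.05 -0.04 -0.02] w 35.2 g 0.0
[256.09336509 187.63616176] [256.08659611 188.81365582]
[[-1  0 -3  4 12 10 12 16 12  5  1  0 -1 -1]
 [-1  0  6 17 24 26 25 29 28 17  8  0 -2 -2]
 [ 1  7 17 28 34 31 28 33 30 26 14  5  1 -2]
 [ 0  9 23 31 30 24 25 30 29 30 22  6  1 -1]
 [ 4 10 28 30 25 18 20 27 35 40 32 11  0  0]
 [ 3 11 29 33 23 19 20 32 51 55 38 15  1  2]
 [ 2 13 28 32 27 24 26 37 55 55 37 13  1  0]
 [ 3 10 23 30 29 31 28 32 43 41 25  7  2  1]
 [ 1  5 13 25 32 35 32 31 33 27 17  4  1  1]
 [ 2  3  7 14 26 32 32 29 24 19  7  2  0  2]
 [ 1  2  3  5 14 23 24 22 17  9  3  1 -1  0]
 [ 0  1  2  2  3  6  6  6  4  2  1 -1  0  0]]
[[ -2   2   1  12  33  44  48  43  29  15   2   3   0   0]
 [ -1   3  18  48  75  91  96  92  76  50  20   2   2  -3]
 [  2  14  46  83 111 120 123 122 109  87  47  13   2   1]
 [  5  26  77 112 123 123 123 126 121 107  67  16   3   4]
 [  9  34  86 121 125 118 117 119 121 111  77  22   3   5]
 [ 11  34  84 121 124 121 117 114 117 112  82  29   4   7]
 [ 11  34  79 117 124 123 123 122 119 110  77  25   4   5]
 [ 10  26  65 101 114 120 126 122 114  97  55  15   5   6]
 [  6  16  37  69  93 107 117 110  96  68  36   8   2   6]
 [  7  10  20  37  62  85  94  85  65  43  16   4   5   6]
 [  6   9  10  17  34  52  56  51  40  20   6   3   5   5]
 [  8   8   8  10  13  16  16  10   8   4   4   6   5   5]]
-20 [[258.1, 188.2], [258.7, 188.4]]
-30 [[257.9, 188.6], [258.6, 188.9]]
-45 [[257.6, 189.0], [258.2, 189.5]]
-60 [[257.2, 189.4], [257.6, 189.9]]
```

View pics/s6b.png

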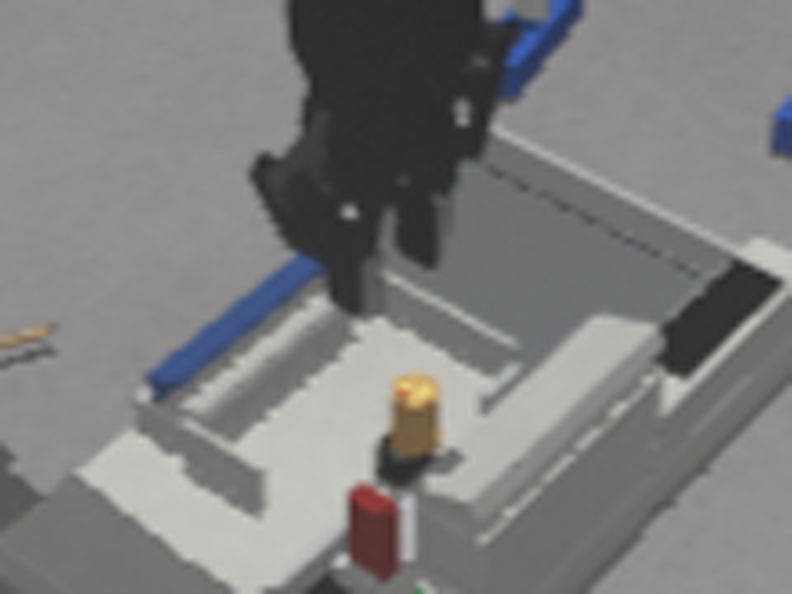

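The gauge stands upright in the lane, its red plate at crop (375,530). The bolt's red dot is at (403,388), which puts the bolt at about -25°. I go to the bolt with the closing axis turned -55°.

Call:
arm_command(rows=[[[36,-0.1,0.11,0,-1],[36,-0.1,0.15,0,-1],[36,-0.1,0.15,0,-1],[36,-0.1,0.15,0,-1],[36,-0.1,0.15,0,-1],[36,-0.1,0.15,0,-1],[36,-0.1,0.15,0,-1],[36,-0.05,0.1,0,-1],[36,0,0,0,-1],[36,0,0,0,-1]]])

```text
t: 16.65
eef_pos: [0.58, 0.0092, 0.2212]
tool_rot: [-0.001, 0.352, 0.936, -0.001]
contact_force: [0.1, -0.3, -0.1]
gripper_width: 0.423
grasp_force: 0.0
```

Call:
arm_command(rows=[[[36,0,0,-0.3,-1],[36,0,0,-0.4,-1],[36,0,0,-0.4,0],[36,0,0,-0.4,0],[36,0,0,-0.3,0],[36,0,0,0,0],[36,0,0,0,0],[36,0,0,0,0],[36,0,0,0,0],[36,0,0,0,0]]])

```text
t: 17.9
eef_pos: [0.5812, 0.0092, 0.1153]
tool_rot: [0.0, 0.424, 0.905, 0.0]
contact_force: [0.1, -0.6, -0.1]
gripper_width: 0.423
grasp_force: 0.0
```

Run:
```python
from h import *
st()
cm=cams.read_camera("scene");big(cm,"s7b",220,150,310,218,8.8)
```

```text
t 17.9 feeder xy [8.8 0.4] z 115.3 closing-90 deg -50.23 F [ 0.1 -0.6 -0.1] T [0.07 0.05 0.02] w 36.1 g 0.0
```

View pics/s7b.png

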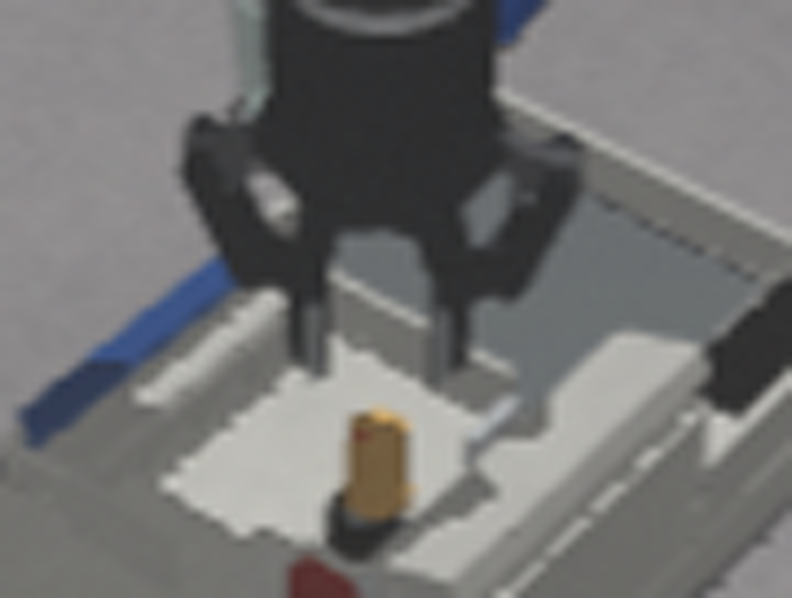

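The fingers straddle the bolt's line, at crop (315,370) and (445,380), with the bolt at (378,420). I descend and grip.

Call:
arm_command(rows=[[[36,0.025,0,-0.3,0],[36,0,0,-0.3,0],[36,0,0,-0.28,0],[36,0,0,0,0],[0,0,0,0,0],[0,0,0,0,0],[0,0,0,0,0],[0,0,0,0,0],[0,0,0,0,0],[0,0,0,0,0]]], newtons=60)

```text
t: 19.2
eef_pos: [0.582, 0.0085, 0.0621]
tool_rot: [-0.0, 0.425, 0.905, -0.0]
contact_force: [-3.0, -3.6, -0.9]
gripper_width: 0.241
grasp_force: 59.6
```

Run:
```python
from h import *
st()
```

```text
t 19.2 feeder xy [ 9.5 -0.2] z 62.1 closing-90 deg -50.27 F [-3.  -3.6 -0.9] T [-0.68  0.77 -0.15] w 20.6 g 59.6
```

Call:
arm_command(rows=[[[0,0,0,0,0.6],[0,0,0,0,0.6],[0,0,0,0,0.6],[0,0,0,0,0.6],[0,0,0,0,0.6],[0,0,0,0,0.6],[0,0,0,0,0.6],[0,0,0,0,0.6],[0,0,0,0,0.6],[0,0,0,0,0.6]]])

```text
t: 20.45
eef_pos: [0.582, 0.0086, 0.0621]
tool_rot: [-0.0, 0.197, 0.98, -0.0]
contact_force: [-3.2, -3.6, -0.6]
gripper_width: 0.241
grasp_force: 59.7
```

Call:
arm_command(rows=[[[0,0,0,0,0.6],[0,0,0,0,0.6],[0,0,0,0,0.6],[0,0,0,0,0.6],[0,0,0,0,0.6],[0,0,0,0,0.6],[0,0,0,0,0.6],[0,0,0,0,0.6],[0,0,0,0,0.4],[0,0,0,0,0]]])

```text
t: 21.7
eef_pos: [0.582, 0.0087, 0.0621]
tool_rot: [-0.001, -0.01, 1.0, -0.0]
contact_force: [-4.9, -2.6, -0.7]
gripper_width: 0.242
grasp_force: 59.7
```

Run:
```python
from h import *
st()
```

```text
t 21.7 feeder xy [ 9.6 -0. ] z 62.1 closing-90 deg 1.1 F [-4.9 -2.6 -0.7] T [-0.54  0.87 -0.02] w 20.6 g 59.7
```

Call:
arm_command(rows=[[[0,0,0,0,0.2],[0,0,0,0,0.2],[0,0,0,0,0],[0,0,0,0,0.2],[0,0,0,0,0.1],[0,0,0,0,0],[0,0,0,0,0],[0,0,0,0,0],[0,0,0,0,0],[0,0,0,0,0]]])

```text
t: 22.95
eef_pos: [0.582, 0.0087, 0.0621]
tool_rot: [-0.001, -0.037, 0.999, -0.0]
contact_force: [-4.4, -3.0, -0.7]
gripper_width: 0.243
grasp_force: 59.8
```

Run:
```python
from h import *
st()
```

```text
t 22.95 feeder xy [ 9.6 -0. ] z 62.1 closing-90 deg 4.28 F [-4.4 -3.  -0.7] T [-0.53  0.96 -0.06] w 20.7 g 59.8
```

Call:
arm_command(rows=[[[36,0,0,0,0],[36,0,0,0,0],[36,0,0,0,0],[36,0,0,0.4,0],[36,0,0,0.5,0],[36,0,0,0.6,0],[36,0,0,0.5,0],[36,0,0,0,0],[36,0,0,0,0],[36,0,0,0,0]]])

```text
t: 24.2
eef_pos: [0.5818, 0.0092, 0.1809]
tool_rot: [-0.001, -0.038, 0.999, -0.0]
contact_force: [-0.3, 0.5, -0.7]
gripper_width: 0.422
grasp_force: 0.0
```

Call:
arm_command(rows=[[[36,0.1,-0.15,0,0.1],[36,0.1,-0.15,0,0],[36,0.1,-0.2,0,0],[36,0.1,-0.2,0,0],[36,0.1,-0.2,0,0],[36,0.1,-0.2,0,0],[36,0.08,-0.01,0,0],[36,0,0,0,0],[36,0,0,0,0],[36,0,0,0,0]]])

```text
t: 25.45
eef_pos: [0.6232, -0.057, 0.1821]
tool_rot: [-0.0, -0.042, 0.999, 0.0]
contact_force: [0.1, 1.7, -0.7]
gripper_width: 0.424
grasp_force: 0.0
```

Run:
```python
from h import *
st()
cm=snap("scene","s8");big(cm,"s8b",215,150,305,218,8.8)
for p in((44,-69.6,88),(32,-69.6,88),(56,-69.6,88)):print(np.round((proj("scene",F(*p))-[215,150])*8.8+4,0))
```

```text
t 25.45 feeder xy [ 45.2 -68.9] z 182.1 closing-90 deg 4.81 F [ 0.1  1.7 -0.7] T [-0.02 -0.   -0.01] w 36.2 g 0.0
[371. 578.]
[344. 562.]
[398. 595.]
```

View pics/s8b.png

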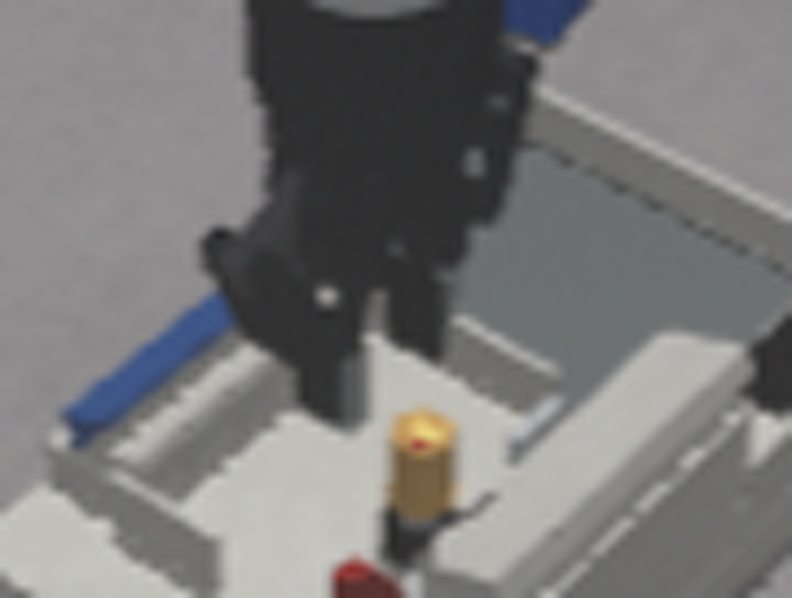

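The bolt's dot has come round to the front, at crop (418,443), and the plate is where expected, at (360,570). I grip the gauge and draw it.

Call:
arm_command(rows=[[[36,-0.01,0,-0.4,0],[36,0,0,-0.5,0],[36,0,0,-0.5,0],[36,0,0,-0.4,0],[36,0,0,-0.2,0],[36,0,0,0,0],[0,0,0,0,0],[0,0,0,0,0],[0,0,0,0,0],[0,0,0,0,0]]], newtons=30)

```text
t: 26.75
eef_pos: [0.6239, -0.0576, 0.0633]
tool_rot: [0.001, -0.042, 0.999, -0.0]
contact_force: [1.5, -0.2, 6.0]
gripper_width: 0.138
grasp_force: 31.1
```

Run:
```python
from h import *
st()
```

```text
t 26.75 feeder xy [ 45.9 -69.6] z 63.3 closing-90 deg 4.76 F [ 1.5 -0.2  6. ] T [ 0.02 -0.11 -0.05] w 11.8 g 31.1
```

Call:
arm_command(rows=[[[0,0,0,0,0],[0,0.004,-0.05,0,0],[0,0.008,-0.1,0,0],[0,0.008,-0.1,0,0],[0,0.012,-0.15,0,0],[0,0.012,-0.15,0,0],[0,0.012,-0.15,0,0],[0,0,0,0,0],[0,0,0,0,0],[0,0,0,0,0]]])

```text
t: 28.0
eef_pos: [0.6273, -0.0991, 0.0633]
tool_rot: [0.001, -0.042, 0.999, 0.0]
contact_force: [-0.3, 0.8, 5.8]
gripper_width: 0.138
grasp_force: 31.2
```

Run:
```python
from h import *
st()
```

```text
t 28.0 feeder xy [  45.8 -111.2] z 63.3 closing-90 deg 4.78 F [-0.3  0.8  5.8] T [ 0.24 -0.09 -0.  ] w 11.8 g 31.2
```

Call:
arm_command(rows=[[[0,0.012,-0.15,0,0],[0,0.012,-0.15,0,0],[0,0.012,-0.15,0,0],[0,0.012,-0.15,0,0],[0,0.012,-0.15,0,0],[0,0.004,-0.05,0,0],[0,0,0,0,0],[0,0,0,0,0],[0,0,0,0,0],[0,0,0,0,0]]])

```text
t: 29.25
eef_pos: [0.631, -0.1462, 0.0633]
tool_rot: [0.001, -0.042, 0.999, 0.001]
contact_force: [0.5, 2.8, 6.5]
gripper_width: 0.133
grasp_force: 31.5
```

Run:
```python
from h import *
st()
```

```text
t 29.25 feeder xy [  45.7 -158.5] z 63.3 closing-90 deg 4.82 F [0.5 2.8 6.5] T [ 0.6  -0.06 -0.02] w 11.4 g 31.5
```

Call:
arm_command(rows=[[[0,0,0,0.2,0],[0,0,0,0.3,0],[0,0,0,0.5,0],[0,0,0,0.5,0],[0,0,-0.3,0.4,0.2],[0,0,-0.6,0,0.4],[0,0,-0.6,0,0.4],[0,0,-0.6,0,0.4],[0,0,-0.6,0,0.4],[0,0,0,0,0.4]]])

```text
t: 30.5
eef_pos: [0.6281, -0.3147, 0.1771]
tool_rot: [-0.0, -0.127, 0.992, -0.002]
contact_force: [-0.4, 0.2, -2.2]
gripper_width: 0.13
grasp_force: 30.3
```

Run:
```python
from h import *
st()
print(get_obs()["eef_pos"])
```

```text
t 30.5 feeder xy [  29.  -326.2] z 177.1 closing-90 deg 14.56 F [-0.4  0.2 -2.2] T [-0.08 -0.01 -0.  ] w 11.1 g 30.3
[ 0.62812465 -0.31474388  0.17707909]
```

Call:
arm_command(rows=[[[0,-0.12,-0.31,0,0.27],[0,-0.12,-0.31,0,0],[0,0,0,-0.4,0],[0,0,0,-0.5,0],[0,0,0,-0.5,0],[0,0,0,-0.4,0],[0,0,0,-0.3,0],[0,0,0,-0.18,0],[0,0,0,0,0],[0,0,0,0,0]]])

```text
t: 31.75
eef_pos: [0.6161, -0.3471, 0.0403]
tool_rot: [0.001, -0.14, 0.99, -0.0]
contact_force: [0.9, -0.3, -0.1]
gripper_width: 0.132
grasp_force: 30.3
```

Run:
```python
from h import *
st()
print(get_obs()["eef_pos"])
```

```text
t 31.75 feeder xy [  14.4 -357.5] z 40.3 closing-90 deg 16.08 F [ 0.9 -0.3 -0.1] T [-0.02 -0.07  0.03] w 11.3 g 30.3
[ 0.61613973 -0.34707028  0.04029917]
```

Call:
arm_command(rows=[[[0,0,0,-0.05,0],[0,0,0,0,0],[36,0,0,0,0],[36,0,0,0,0],[36,0,0,0,0],[36,0,0,0.5,0],[36,0,0,0.7,0],[36,0,0,0.8,0],[36,0,0,0.8,0],[36,0,0.2,0.4,0]]])

```text
t: 33.0
eef_pos: [0.616, -0.3362, 0.2315]
tool_rot: [0.002, -0.139, 0.99, -0.001]
contact_force: [0.2, 0.2, 0.1]
gripper_width: 0.421
grasp_force: 0.0
```

Call:
arm_command(rows=[[[40,-0.1,0.5,0,0],[40,-0.1,0.9,0,0],[40,-0.1,0.9,0,0],[40,-0.1,0.9,0,0],[40,-0.1,0.9,0,0],[40,-0.1,0.9,0,0],[40,-0.1,0.9,0,0],[40,-0.1,0.9,0,0],[40,-0.1,0.9,0,0],[40,-0.1,0.5,0,0]]])

```text
t: 34.25
eef_pos: [0.5536, 0.1616, 0.2274]
tool_rot: [-0.001, -0.142, 0.99, 0.001]
contact_force: [0.3, -0.3, -0.7]
gripper_width: 0.471
grasp_force: 0.0
```

```bash
cat > m.py <<'E'
from h import *
st();print(get_obs()["eef_pos"])
def boxes(n):
    im=snap(n,f"m{int(get_obs()['t']*100)}{n}");h=cv2.cvtColor(im,cv2.COLOR_RGB2HSV).astype(int)
    m=((abs(h[:,:,0]-115)<14)&(h[:,:,1]>140)&(h[:,:,2]>40)).astype(np.uint8)
    m=cv2.morphologyEx(m,cv2.MORPH_CLOSE,np.ones((5,5)))
    r=((h[:,:,1]>130)&((h[:,:,0]<8)|(h[:,:,0]>172))&(h[:,:,2]>60)).astype(np.uint8)
    for nm,k in(("blue",m),("red",r)):
        for c in cv2.findContours(k,cv2.RETR_EXTERNAL,cv2.CHAIN_APPROX_NONE)[0]:
            a=cv2.minAreaRect(c)
            if 3<cv2.contourArea(c)<600:
                z=.026 if nm=="blue" else .018
                b=np.array([at(n,*p,z) for p in cv2.boxPoints(a)]);e=b[1]-b[0];g=b[2]-b[1]
                L=e if np.linalg.norm(e)>np.linalg.norm(g) else g
                print(n,nm,cv2.contourArea(c),np.round(a[0],1),np.round(a[1],1),"w",np.round(b.mean(0)[:2]*1e3),"yaw",round((np.degrees(np.arctan2(L[1],L[0]))-90+90)%180-90,1))
boxes("top");boxes("scene")
E
python3 m.py
```

```text
t 34.25 feeder xy [ -6.3 154.6] z 227.4 closing-90 deg 16.36 F [ 0.3 -0.3 -0.7] T [-0.    0.    0.04] w 40.2 g 0.0
[0.55359222 0.16156896 0.22738359]
top blue 71.0 [133.8 260.7] [9.5 9.5] w [361. 366.] yaw -72.7
top blue 22.0 [  2.  258.5] [7. 4.] w [357. 756.] yaw -84.9
top blue 91.5 [151.4 256.1] [ 9.2 13.3] w [376. 314.] yaw 15.6
top blue 39.0 [372.5 251.9] [19.4  3. ] w [ 406. -344.] yaw -7.8
top blue 95.5 [ 20.  237.5] [ 9. 14.] w [420. 708.] yaw 1.6
top blue 192.0 [258.5 226. ] [ 5.7 41.2] w [474.  -1.] yaw 4.4
top blue 222.5 [123.  200.6] [ 9.9 33.9] w [539. 408.] yaw 12.4
top blue 63.5 [128.2 147.2] [9.2 8.5] w [703. 402.] yaw -43.1
top blue 109.5 [307.  132.5] [11. 12.] w [ 765. -143.] yaw 1.7
top red 185.5 [309.7 280.6] [28.8  7.7] w [ 316. -159.] yaw -21.4
top red 24.5 [376.6 181.9] [7.3 4.6] w [ 619. -359.] yaw -76.0
scene blue 103.5 [272. 268.] [10. 12.] w [ 755. -132.] yaw -45.9
scene blue 17.0 [355.5 151.5] [5. 5.] w [625. 488.] yaw 33.1
scene blue 47.5 [326.3 152.3] [ 6.4 18.4] w [546. 407.] yaw 7.5
scene blue 29.5 [278.6 144.5] [ 5.8 13.8] w [380. 315.] yaw 16.0
scene blue 33.0 [351.5 109. ] [8. 5.] w [438. 739.] yaw 33.6
scene blue 55.0 [339.6  93.3] [18.   6.9] w [317. 819.] yaw 46.2
scene red 17.0 [178.5 279. ] [7.2 3.1] w [ 588. -336.] yaw -73.9
scene red 114.0 [172.1 199.3] [ 5.9 24.7] w [ 319. -160.] yaw -22.4
```

Call:
arm_command(rows=[[[36,-0.05,0.6,0,-0.3],[36,-0.05,0.8,0,-0.3],[36,-0.05,0.8,0,-0.25],[36,-0.05,0.8,0,0],[36,0,0.7,0,0],[36,0,0.4,0,0],[36,0,0,-0.4,0],[36,0,0,-0.5,0],[36,0,0,-0.5,0],[36,0,0,-0.3,0]]])

```text
t: 35.6
eef_pos: [0.5433, 0.4013, 0.1243]
tool_rot: [-0.001, -0.106, 0.994, -0.001]
contact_force: [-0.2, -1.0, -0.4]
gripper_width: 0.422
grasp_force: 0.0
```

Run:
```python
from h import *
st();print(get_obs()["eef_pos"])
cm=snap("scene","s9");
print(np.round(proj("scene",[.5405,.4093,.071]),1))
h=cv2.cvtColor(cm,cv2.COLOR_RGB2HSV);print(cm[130:150,318:336].min(2))
```

```text
t 35.6 feeder xy [  3.2 394.4] z 124.3 closing-90 deg 12.11 F [-0.2 -1.  -0.4] T [ 0.03 -0.01 -0.06] w 36.0 g 0.0
[0.54332425 0.40133177 0.1242711 ]
[327.2 141.8]
[[133 132 132 132 132 126  95  44  44  43  56  76  97 120 125 124 132 134]
 [132 131 131 131 134 124  87  44  42  45  61  75 108 134 134 133 132 133]
 [131 130 131 133 132 114  71  44  44  43  62  87 115 133 133 134 132 131]
 [130 131 132 132 131 116  77  49  46  45  69  89 110 132 132 131 130 131]
 [133 133 134 134 133 128 110  86  69  60  77 107 125 132 133 131 131 132]
 [132 133 133 133 132 132 133 130 120 110 108 122 133 133 134 134 132 131]
 [130 130 132 133 133 134 133 132 130 130 131 132 134 133 132 133 133 132]
 [128 128 130 131 131 131 132 131 130 130 132 134 135 135 133 134 132 132]
 [129 130 130 132 133 132 132 132 132 132 130 131 131 133 133 133 132 132]
 [132 130 131 132 132 131 132 132 131 130 130 130 130 131 131 133 133 133]
 [131 131 131 132 131 130 132 136 136 131 132 131 131 131 131 131 132 131]
 [131 132 132 132 132 131 137 161 155 120 128 131 131 131 130 131 132 132]
 [132 132 131 132 132 130 125 117 111 110 111 113 122 130 130 130 131 130]
 [132 132 132 133 134 126 113 109 107 108 110 111 104 111 129 131 131 132]
 [132 132 132 132 133 130 119 110 109 109 109 106  82  64 106 130 131 132]
 [130 132 131 131 131 129 118 109 109 109 109  96  65  51  80 114 129 133]
 [132 132 132 131 130 124 113 109 109 109 112 102  70  57  57  63 105 132]
 [132 131 131 131 133 127 113 109 109 108 108  93  61  53  58  55  85 124]
 [132 131 129 130 132 126 113 109 109 109 109  93  64  57  56  51 100 133]
 [131 130 129 131 130 124 114 109 109 110 107  89  61  56  51  53 103 133]]
```

Call:
arm_command(rows=[[[36,-0.05,0.13,-0.3,0],[36,0,0,-0.4,0],[36,0,0,-0.4,0],[36,0,0,-0.23,0],[36,0,0,0,0],[0,0,0,0,0],[0,0,0,0,0],[0,0,0,0,0],[0,0,0,0,0],[0,0,0,0,0]]], newtons=40)

```text
t: 36.9
eef_pos: [0.5413, 0.4118, 0.0478]
tool_rot: [0.001, -0.106, 0.994, 0.001]
contact_force: [0.1, 0.3, 5.9]
gripper_width: 0.107
grasp_force: 41.1
```

Run:
```python
from h import *
st();print(get_obs()["eef_pos"]);print(F(-5,145.5,0),F(-60,145.5,0))
```

```text
t 36.9 feeder xy [  2. 405.] z 47.8 closing-90 deg 12.19 F [0.1 0.3 5.9] T [ 0.    0.07 -0.01] w 9.2 g 41.1
[0.54128172 0.41180794 0.0477728 ]
[0.55559476 0.15260105 0.        ] [0.5007797  0.14809443 0.        ]
```

Call:
arm_command(rows=[[[0,0,0,0.4,0],[0,0,0,0.5,0],[0,0,0,0.6,0],[0,0,0,0.5,-0.4],[0,0.06,-0.6,0,-0.4],[0,0.06,-0.8,0,-0.4],[0,0.06,-0.8,0,-0.4],[0,0.06,-0.8,0,0],[0,0,-0.8,0,0],[0,0,-0.5,0,0]]])

```text
t: 38.15
eef_pos: [0.5545, 0.1496, 0.1661]
tool_rot: [-0.001, -0.041, 0.999, -0.001]
contact_force: [0.4, -0.9, -1.6]
gripper_width: 0.106
grasp_force: 40.2
```

Call:
arm_command(rows=[[[0,0,0,0,0],[0,0,0,-0.2,0],[0,0,0,-0.4,0],[0,0,0,-0.4,0],[0,0,0,-0.2,0],[0,0,0,0,0],[0,0,0,0,0],[0,0,0,0,0],[0,0,0,0,0],[0,0,0,0,0]]])

```text
t: 39.4
eef_pos: [0.5551, 0.1531, 0.0948]
tool_rot: [0.0, -0.042, 0.999, 0.0]
contact_force: [-0.3, -0.5, -0.7]
gripper_width: 0.108
grasp_force: 40.2
```

Run:
```python
from h import *
st();print(get_obs()["eef_pos"])
```

```text
t 39.4 feeder xy [ -5.4 146. ] z 94.8 closing-90 deg 4.85 F [-0.3 -0.5 -0.7] T [0.01 0.02 0.02] w 9.2 g 40.2
[0.5551062  0.15310598 0.09484556]
```

Call:
arm_command(rows=[[[0,0,0,-0.15,0],[0,0,0,-0.1,0],[0,0,0,-0.05,0],[0,0,0,0,0],[36,0,0,0,0],[36,0,0,0,0],[36,0,0,0.3,0],[36,0,0,0.6,0],[36,0,0,0.7,0],[36,0,0,0.4,0]]])

```text
t: 40.65
eef_pos: [0.556, 0.1534, 0.2]
tool_rot: [0.002, -0.042, 0.999, 0.001]
contact_force: [-0.1, 0.6, -0.4]
gripper_width: 0.423
grasp_force: 0.0
```

Call:
arm_command(rows=[[[36,-0.2,0.4,0,0.4],[36,-0.4,0.4,0,0.4],[36,-0.4,0.4,0,0.4],[36,-0.4,0.4,0,0.4],[36,-0.4,0.4,0,0.4],[36,-0.4,0.4,0,0.4],[36,-0.4,0.3,0,0],[36,-0.3,0.2,0,0],[36,-0.16,0.05,0,0],[36,0,0,0,0]]])

```text
t: 41.9
eef_pos: [0.3704, 0.3302, 0.1962]
tool_rot: [-0.0, -0.139, 0.99, -0.0]
contact_force: [0.4, -0.6, 0.2]
gripper_width: 0.421
grasp_force: 0.0
```

```bash
python3 m.py | grep -v " red"
python3 - <<'E'
from h import *
im=cams.read_camera("scene")
print(np.round(proj("scene",[.371,.3305,.071]),1),"A tab in bay pred",np.round(proj("scene",F(-5.4,146,101)),1))
p=proj("scene",[.371,.3305,.071]).astype(int);print(im[p[1]-6:p[1]+8,p[0]-8:p[0]+9].min(2))
E
```

```text
t 41.9 feeder xy [-175.1  337.7] z 196.2 closing-90 deg 15.97 F [ 0.4 -0.6  0.2] T [ 0.02 -0.03  0.01] w 36.0 g 0.0
[0.37036519 0.33022648 0.19623744]
top blue 21.5 [  2.  258.5] [7. 4.] w [357. 756.] yaw -84.9
top blue 38.5 [372.5 251.9] [19.4  3. ] w [ 406. -344.] yaw -7.8
top blue 144.0 [146.8 257.2] [ 9.5 32.5] w [373. 328.] yaw 15.6
top blue 96.5 [ 20.  237.5] [ 9. 14.] w [420. 708.] yaw 1.6
top blue 183.0 [258.5 225.9] [ 5.5 41.2] w [474.  -1.] yaw 4.6
top blue 244.5 [211.2 200.2] [10.1 33.1] w [548. 143.] yaw 7.4
top blue 62.5 [128.2 147.2] [9.2 8.5] w [703. 402.] yaw -43.1
top blue 109.5 [307.  132.5] [11. 12.] w [ 765. -143.] yaw 1.7
scene blue 103.5 [272. 268.] [10. 12.] w [ 755. -132.] yaw -45.9
scene blue 52.5 [281.1 180.7] [ 6.6 22.1] w [529. 163.] yaw 6.9
scene blue 15.5 [355.5 151. ] [4. 5.] w [623. 491.] yaw 33.1
scene blue 5.0 [285.4 138.9] [1.7 5. ] w [375. 361.] yaw 20.1
scene blue 27.0 [351.5 108.5] [7. 5.] w [436. 742.] yaw 33.6
scene blue 53.5 [339.5  93.1] [17.6  6.9] w [316. 820.] yaw 46.2
[280.  132.5] A tab in bay pred [286.2 169.1]
[[136 135 134 133 134 134
[... 269 characters left out ...]
137 136 134 135 138 138 135 134 133 134 134 136 135 135 137]
 [136 137 135 135 135 135 145 146 133 133 134 135 136 136 136 135 135]
 [136 136 135 135 135 137 159 155 116 122 130 134 136 136 136 136 135]
 [135 135 134 135 133 126 113 112 111 110 112 114 125 133 136 136 136]
 [135 135 135 135 133 126 114 111 109 111 110  92  90 117 134 137 136]
 [134 134 135 135 134 127 114 111 110 110 107  84  47  65 110 135 134]
 [134 136 135 135 136 129 115 110 111 110 104  79  46  60  92 109 120]
 [134 134 133 135 137 129 115 110 111 110 103  79  54  61  56  60  86]
 [133 135 135 134 134 128 116 110 111 110 105  82  58  60  59  54  85]
 [136 137 136 134 134 129 115 110 111 111 103  81  60  59  54  49  99]]
```

Call:
arm_command(rows=[[[36,0.01,0,-0.5,0],[36,0,0,-0.6,0],[36,0,0,-0.6,0],[36,0,0,-0.5,0],[36,0,0,-0.3,0],[36,0,0,0,0],[0,0,0,0,0],[0,0,0,0,0],[0,0,0,0,0],[0,0,0,0,0]]])

```text
t: 43.3
eef_pos: [0.3728, 0.3307, 0.0475]
tool_rot: [0.001, -0.138, 0.99, 0.001]
contact_force: [0.3, -1.0, 6.4]
gripper_width: 0.11
grasp_force: 40.1
```

Run:
```python
from h import *
st();print(get_obs()["eef_pos"])
for p in((-5,145.5,56),(10,195.5,56),(-20,195.5,56),(10,95.5,56),(-20,95.5,56),(-5,145.5,101)):print(p,np.round(proj("top",F(*p)),1),np.round(proj("scene",F(*p)),1))
im=cams.read_camera("top");big(im,"t10",180,175,260,235,10)
im=cams.read_camera("scene");print(im[160:180,278:296].min(2))
```

```text
t 43.3 feeder xy [-172.6  337.9] z 47.5 closing-90 deg 15.84 F [ 0.3 -1.   6.4] T [-0.1  -0.05 -0.02] w 9.4 g 40.1
[0.3728083  0.33065533 0.04752317]
(-5, 145.5, 56) [207.  196.6] [285.5 179.1]
(10, 195.5, 56) [189.9 192.5] [297.4 173.6]
(-20, 195.5, 56) [190.2 202.6] [290.5 170. ]
(10, 95.5, 56) [223.8 190.7] [280.3 188.8]
(-20, 95.5, 56) [224.2 200.8] [273.2 184.9]
(-5, 145.5, 101) [205.1 195.1] [286.2 169.2]
[[107  92  86  84  84  85  84 108 130 133 136 136 136 135 135 133 133 134]
 [153 135 107  91  85  83  84  84  84 110 135 135 136 135 134 135 135 135]
 [112 138 154 137 107  91  85  84  83 106 131 135 136 135 134 135 136 136]
 [104 104 112 138 154 137 106  93  86  87 113 136 136 137 136 136 136 135]
 [104 105 104 104 113 138 154 137 109 117 133 133 133 134 136 137 136 136]
 [104 105 105 106 105 105 112 135 157 156 144 136 134 134 135 137 136 137]
 [103 103 104 105 105 105 105 104 112 139 160 156 144 138 137 137 137 138]
 [ 87  97 103 105 104 105 105 104 105 106 113 138 159 157 144 138 135 135]
 [ 94  85 106 114 104 104 104 104 105 105 105 105 112 137 159 157 144 138]
 [118 161 179 150 114 107 103 103 104 105 105 107 106 105 113 138 160 158]
 [127 170 186 186 180 150 110 101 103 102 103 104 106 106 106 105 113 139]
 [102 109 131 170 186 183 154  91  72  71  78  96 105 106 106 105 105 104]
 [108 109 109 109 128 142 117  75  52  48  48  81 105 105 105 105 106 106]
 [108 109 109 109 108 105  91  64  47  46  50  65  83 100 105 105 106 106]
 [108 109 108 109 109 105  89  62  47  48  53  56  63  72  90 103 105 105]
 [104 109 109 109 109 106  87  58  48  54  61  61  60  57  64  82 105 111]
 [106 108 109 109 111 111  88  55  56  63  60  60  56  53  81 104  92  83]
 [107 108 108 109 112 109  93  69  61  61  59  56  51  53  83 105 104 104]
 [107 109 108 109 111 109  90  65  60  60  56  49  48  53  83 105 105 104]
 [ 95 109 109 109 111 108  91  64  60  55  49  48  48  56  84 104 104 105]]
```

View pics/t10.png

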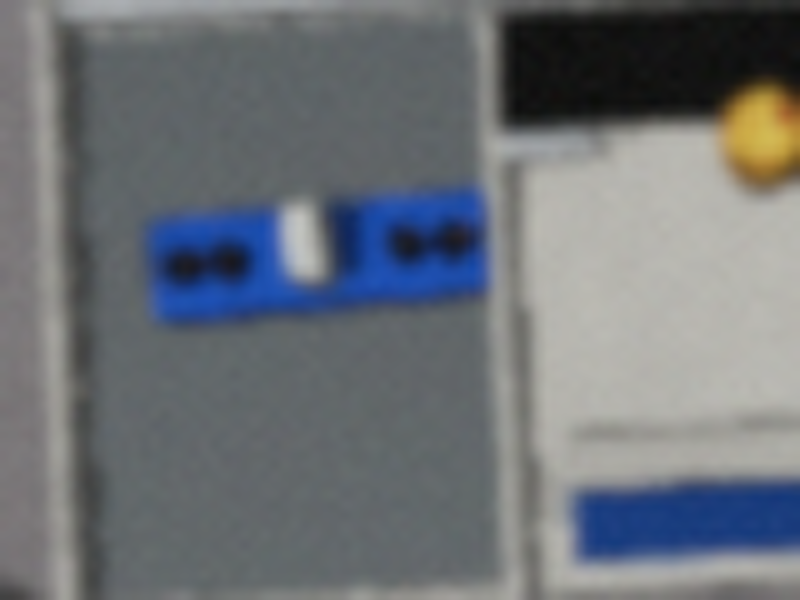

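The top view shows cassette A shifted in the bay. It spans (152,270) to (486,242), so it is against the right wall but upright; it has been knocked, and I'll nudge it back later. The bolt's dot at (785,112) fits about +30°. I now bring in cassette B.

Call:
arm_command(rows=[[[0,0,0,0.4,0],[0,0,0,0.6,0],[0,0,0,0.7,0],[0,0,0,0.6,0],[0,0.3,-0.3,0.1,-0.5],[0,0.4,-0.5,0,-0.5],[0,0.4,-0.6,0,-0.5],[0,0.4,-0.6,0,-0.5],[0,0.39,-0.6,0,-0.43],[0,0,-0.46,0,0]]])

```text
t: 44.65
eef_pos: [0.4865, 0.1427, 0.1893]
tool_rot: [-0.001, -0.039, 0.999, -0.001]
contact_force: [0.1, 0.1, -1.7]
gripper_width: 0.105
grasp_force: 39.2
```

Call:
arm_command(rows=[[[0,0,0,0,0],[0,0,0,-0.3,0],[0,0,0,-0.5,0],[0,0,0,-0.5,0],[0,0,0,-0.3,0],[0,0,0,0,0],[0,0,0,0,0],[0,0,0,0,0],[0,0,0,0,0],[0,0,0,0,0]]])

```text
t: 45.9
eef_pos: [0.4855, 0.1465, 0.0949]
tool_rot: [0.0, -0.041, 0.999, 0.0]
contact_force: [-0.1, 0.2, -1.8]
gripper_width: 0.107
grasp_force: 39.2
```

Run:
```python
from h import *
st();print(get_obs()["eef_pos"])
```

```text
t 45.9 feeder xy [-75.3 145.2] z 94.9 closing-90 deg 4.72 F [-0.1  0.2 -1.8] T [-0.01 -0.05 -0.02] w 9.2 g 39.2
[0.48552481 0.14652438 0.09487504]
```

Call:
arm_command(rows=[[[0,0,0,-0.15,0],[0,0,0,-0.1,0],[0,0,0,-0.05,0],[0,0,0,0,0],[36,0,0,0,0],[36,0,0,0,0],[36,0,0,0.3,0],[36,0,0,0.5,0],[36,0,0,0.5,0],[36,0,0,0,0]]])

```text
t: 47.15
eef_pos: [0.4869, 0.1471, 0.1564]
tool_rot: [0.002, -0.041, 0.999, 0.001]
contact_force: [0.7, 0.9, 0.0]
gripper_width: 0.42
grasp_force: 0.0
```

Call:
arm_command(rows=[[[36,0.3,-0.05,0,0],[36,0.4,-0.05,0,0],[36,0.3,-0.05,0,0],[36,0,0,0,0],[36,0,0,-0.4,0],[36,0,0,-0.4,0],[36,0,0,-0.4,0],[36,0,0,-0.06,0],[36,0,0,0,0],[36,0,0,0,0]]])

```text
t: 48.4
eef_pos: [0.5459, 0.1377, 0.0798]
tool_rot: [0.001, -0.041, 0.999, 0.0]
contact_force: [-0.9, -0.6, 1.0]
gripper_width: 0.419
grasp_force: 0.0
```

Run:
```python
from h import *
st();print(get_obs()["eef_pos"])
```

```text
t 48.4 feeder xy [-15.8 131.4] z 79.8 closing-90 deg 4.72 F [-0.9 -0.6  1. ] T [-0.02  0.01  0.01] w 35.8 g 0.0
[0.54594524 0.13770839 0.07980392]
```

Grip, lift slightly, move +y by 14 mm and set it down.

Call:
arm_command(rows=[[[0,0,0,0,0],[0,0,0,0,0],[0,0,0,0,0],[0,0,0,0.1,0],[0,0,0,0.1,0],[0,-0.01,0.12,0,0],[0,-0.01,0.12,0,0],[0,0,0,0,0],[0,0,0,-0.1,0],[0,0,0,-0.08,0]]])

```text
t: 49.65
eef_pos: [0.5439, 0.1515, 0.0795]
tool_rot: [-0.0, -0.041, 0.999, -0.0]
contact_force: [-0.3, 0.1, 1.8]
gripper_width: 0.107
grasp_force: 42.7
```

Call:
arm_command(rows=[[[0,0,0,0,0],[36,0,0,0,0],[36,0,0,0,0],[36,0,0,0.3,0],[36,0,0,0.6,0],[36,0,0,0.7,0],[36,-0.2,0,0.5,0],[36,-0.3,-0.3,0.2,0],[36,-0.3,-0.5,0,0],[36,0,-0.5,0,0]]])

```text
t: 50.9
eef_pos: [0.4952, 0.0734, 0.2198]
tool_rot: [0.001, -0.042, 0.999, 0.0]
contact_force: [0.9, 0.4, 0.4]
gripper_width: 0.422
grasp_force: 0.0
```

```bash
python3 m.py | grep -E "^t|top (blue|red)"
python3 - <<'E'
from h import *
for p in((-15.8,145.4,56),(-75.3,145.2,56)):print(np.round(proj("top",F(*p)),1))
E
```

```text
t 50.9 feeder xy [-71.7  71.5] z 219.8 closing-90 deg 4.79 F [0.9 0.4 0.4] T [-0.02 -0.04 -0.03] w 36.0 g 0.0
top blue 20.5 [  2.  258.5] [7. 4.] w [357. 756.] yaw -84.9
top blue 39.5 [372.5 251.9] [19.4  3.1] w [ 406. -344.] yaw -6.5
top blue 95.5 [ 20.  237.5] [ 9. 14.] w [420. 708.] yaw 1.6
top blue 139.0 [263.1 225.7] [ 5.7 30.1] w [475. -15.] yaw 4.9
top blue 62.5 [128.2 147.2] [9.2 8.5] w [703. 402.] yaw -43.1
top blue 108.5 [307.  132.5] [11. 12.] w [ 765. -143.] yaw 1.7
top red 186.5 [309.5 280.6] [29.2  7.7] w [ 316. -158.] yaw -21.4
top red 23.5 [376.7 181.8] [7.3 4.5] w [ 619. -359.] yaw -78.8
[207.2 200.3]
[208.2 220.5]
```

Call:
arm_command(rows=[[[80,0,-0.6,0,-0.3],[80,0,-0.7,0,-0.3],[80,0,-0.8,0,-0.3],[80,0,-0.8,0,-0.3],[80,-0.1,-0.8,0,-0.3],[80,-0.2,-0.8,0,-0.3],[80,-0.3,-0.8,0,-0.3],[80,-0.3,-0.8,0,-0.3],[80,-0.3,-0.6,0,-0.13],[80,-0.27,-0.18,0,0]]])

```text
t: 52.25
eef_pos: [0.4074, -0.3408, 0.219]
tool_rot: [0.001, 0.061, 0.998, -0.0]
contact_force: [-0.6, -1.0, -0.2]
gripper_width: 0.934
grasp_force: 0.0
```

```bash
python3 m.py | grep -E "^t|^\[|(top|scene) (blue|red)"
python3 - <<'E'
from h import *
for p in((-15.8,145.4,56),(-75.3,145.2,56)):print(np.round(proj("top",F(*p)),1))
im=cams.read_camera("scene");h=cv2.cvtColor(im,cv2.COLOR_RGB2HSV).astype(int)
m=((abs(h[:,:,0]-115)<14)&(h[:,:,1]>120)&(h[:,:,2]>30)).astype(np.uint8);m[:, :100]=0;m[:200]=0;m[:,200:]=0
ys,xs=np.nonzero(m);print("ridge blue",xs.min(),xs.max(),ys.min(),ys.max())
a=np.radians(-6.8);gx=np.array([np.cos(a),np.sin(a)]);gy=np.array([-gx[1],gx[0]])
for x,y in((7,30),(7,-30),(-7,-30),(-7,30)):
    w=np.array([.407,-.3395])+gx*x/1e3+gy*y/1e3;print(x,y,np.round(proj("scene",[*w,.048]),1),np.round(proj("scene",[*w,.012]),1),np.round(proj("top",[*w,.048]),1))
E
```

```text
t 52.25 feeder xy [-193.1 -334.1] z 219.0 closing-90 deg -7.03 F [-0.6 -1.  -0.2] T [-0.01 -0.02 -0.  ] w 79.8 g 0.0
[ 0.40740916 -0.34077051  0.21901192]
top blue 21.5 [  2.  258.5] [7. 4.] w [357. 756.] yaw -84.9
top blue 18.5 [367.5 251.5] [3. 9.] w [ 407. -329.] yaw 1.6
top blue 95.5 [ 20.  237.5] [ 9. 14.] w [420. 708.] yaw 1.6
top blue 183.0 [258.5 225.9] [ 5.5 41.2] w [474.  -1.] yaw 4.6
top blue 252.0 [208.1 221.3] [10.  34.4] w [484. 150.] yaw 4.5
top blue 255.5 [207.5 200.4] [10.3 33.4] w [547. 154.] yaw 4.4
top blue 63.5 [128.2 147.2] [9.2 8.5] w [703. 402.] yaw -43.1
top blue 108.5 [307.  132.5] [11. 12.] w [ 765. -143.] yaw 1.7
top red 186.5 [309.7 280.6] [28.8  7.7] w [ 316. -159.] yaw -21.4
top red 25.5 [376.5 182. ] [7.3 4.7] w [ 619. -359.] yaw -71.6
scene blue 102.5 [272. 268.] [10. 12.] w [ 755. -132.] yaw -45.9
scene blue 28.0 [278.5 183.9] [ 5.5 12.3] w [533. 143.] yaw -17.4
scene blue 13.0 [289.8 175.8] [2.1 8.5] w [534. 203.] yaw 8.3
scene blue 53.5 [268.8 171.9] [ 6.2 23.3] w [465. 167.] yaw 4.4
scene blue 15.5 [355.5 151. ] [4. 5.] w [623. 491.] yaw 33.1
scene blue 26.5 [351.5 108.5] [7. 5.] w [436. 742.] yaw 33.6
scene blue 50.5 [339.5  93.1] [17.6  6.9] w [316. 820.] yaw 46.2
scene red 17.0 [178.5 279. ] [7.2 3.1] w [ 588. -336.] yaw -73.9
scene red 112.0 [172.1 199.4] [ 5.7 24.7] w [ 320. -160.] yaw -20.1
[207.2 200.3]
[208.2 220.5]
ridge blue 136 199 233 368
7 30 [149.3 233.9] [151.7 241.4] [363.2 248.1]
7 -30 [130.7 244. ] [133.6 251.4] [383.5 251.1]
-7 -30 [128.7 241. ] [131.5 248.5] [382.9 255.9]
-7 30 [147.2 231.1] [149.6 238.7] [362.6 252.9]
```

Call:
arm_command(rows=[[[80,0,0.02,-0.5,0],[80,0,0,-0.7,0],[80,0,0,-0.7,0],[80,0,0,-0.7,0],[80,0,0,-0.5,0],[80,0,0,-0.3,0],[80,0,0,0,0],[0,0,0,0,0],[0,0,0,0,0],[0,0,0,0,0]]], newtons=60)

```text
t: 53.65
eef_pos: [0.4092, -0.3387, 0.0158]
tool_rot: [0.002, 0.06, 0.998, -0.001]
contact_force: [-0.4, -0.5, 7.5]
gripper_width: 0.689
grasp_force: 65.4
```

Run:
```python
from h import *
st();print(get_obs()["eef_pos"])
```

```text
t 53.65 feeder xy [-191.1 -332.1] z 15.8 closing-90 deg -6.89 F [-0.4 -0.5  7.5] T [-0.09  0.07  0.01] w 58.8 g 65.4
[ 0.40921507 -0.33868802  0.0158212 ]
```

Call:
arm_command(rows=[[[0,0,0,0,0],[0,0,0,0,0],[0,0,0,0.3,0],[0,0,0,0.5,0],[0,0,0,0.5,0],[0,0,0,0.5,0],[0,0,0,0.5,0],[0,0,0,0.5,0],[0,0,0,0.5,0],[0,0,0,0,0]]])

```text
t: 54.9
eef_pos: [0.4089, -0.3384, 0.2151]
tool_rot: [0.002, 0.06, 0.998, -0.001]
contact_force: [0.7, 0.2, -3.2]
gripper_width: 0.685
grasp_force: 65.6
```

Call:
arm_command(rows=[[[0,0.3,0.4,0,0.25],[0,0.3,0.6,0,0.25],[0,0.3,0.7,0,0.25],[0,0.3,0.7,0,0.25],[0,0.3,0.7,0,0.25],[0,0.3,0.7,0,0.25],[0,0.3,0.7,0,0.25],[0,0.3,0.7,0,0.25],[0,0.3,0.4,0,0.25],[0,0.02,0.18,0,0.28]]])

```text
t: 56.15
eef_pos: [0.5709, 0.0111, 0.211]
tool_rot: [-0.001, -0.043, 0.999, 0.0]
contact_force: [0.1, -0.8, -2.6]
gripper_width: 0.69
grasp_force: 65.4
```

```bash
cat > c.py <<'E'
from h import *
st();print(get_obs()["eef_pos"])
im=snap("scene",f"c{int(get_obs()['t']*100)}")
e=get_obs()["eef_pos"];d=e[:2]-O;px,py=d@ex*1e3,d@ey*1e3;pz=e[2]*1e3+24
import sys
for th in map(float,sys.argv[1:]):
    t=np.radians(th);q=lambda x,z:(px+x*np.cos(t)-z*np.sin(t),pz+x*np.sin(t)+z*np.cos(t))
    for x,z,y in((85,-28,65),(85,-28,-65),(85,-40,-65),(-85,-28,-65),(-85,-28,65)):
        X,Z=q(x,z);print(th,(x,z,y),"feeder",np.round((X,Z)),"px",np.round(proj("scene",F(X,py+y,Z)),1))
E
python3 c.py 0
```

```text
t 56.15 feeder xy [-1.3  3.2] z 211.0 closing-90 deg 4.92 F [ 0.1 -0.8 -2.6] T [-0.01  0.04  0.  ] w 58.9 g 65.4
[0.57093586 0.01107743 0.21102479]
0.0 (85, -28, 65) feeder [ 83. 207.] px [296.7 167.3]
0.0 (85, -28, -65) feeder [ 83. 207.] px [269.4 191. ]
0.0 (85, -40, -65) feeder [ 83. 195.] px [269.3 194.1]
0.0 (-85, -28, -65) feeder [-87. 207.] px [224.3 165.7]
0.0 (-85, -28, 65) feeder [-87. 207.] px [252.5 145.2]
```

Call:
arm_command(rows=[[[0,0.01,-0.05,0,0],[0,0,0,-0.2,0],[0,0,0,-0.3,0],[0,0,0,-0.3,0],[0,0,0,-0.2,0],[0,0,0,-0.15,0],[0,0,0,0,0],[0,0,0,0,0],[0,0,0,0,0],[0,0,0,0,0]]], newtons=25)

```text
t: 57.45
eef_pos: [0.572, 0.0061, 0.1435]
tool_rot: [0.0, -0.041, 0.999, 0.0]
contact_force: [0.2, -0.1, -1.8]
gripper_width: 0.689
grasp_force: 65.4
```

Run:
```python
from h import *
st()
```

```text
t 57.45 feeder xy [-0.6 -1.8] z 143.5 closing-90 deg 4.72 F [ 0.2 -0.1 -1.8] T [-0.02 -0.02 -0.01] w 58.8 g 65.4
```

Call:
arm_command(rows=[[[0,0,0,-0.05,0],[0,0,0,-0.05,0],[0,0,0,-0.05,0],[0,0,0,-0.05,0],[0,0,0,0,0],[0,0,0,0,0],[0,0,0,0,0],[0,0,0,0,0],[0,0,0,0,0],[0,0,0,0,0]]])

```text
t: 58.7
eef_pos: [0.5696, 0.0059, 0.1311]
tool_rot: [-0.002, -0.041, 0.999, 0.0]
contact_force: [-8.8, 0.0, 6.4]
gripper_width: 0.696
grasp_force: 66.4
```

Run:
```python
from h import *
st()
```

```text
t 58.7 feeder xy [-3.  -1.9] z 131.1 closing-90 deg 4.7 F [-8.8  0.   6.4] T [0.03 1.31 0.02] w 59.4 g 66.4
```

Call:
arm_command(rows=[[[0,0.02,0,-0.05,0],[0,0.02,0,-0.05,0],[0,0,0,-0.05,0],[0,0,0,0,0],[0,0,0,0,0],[0,0,0,0,0],[0,0,0,0,0],[0,0,0,0,0],[0,0,0,0,0],[0,0,0,0,0]]], newtons=20)

```text
t: 59.95
eef_pos: [0.5718, 0.0057, 0.1218]
tool_rot: [-0.002, -0.041, 0.999, -0.0]
contact_force: [-8.4, -1.2, 4.7]
gripper_width: 0.689
grasp_force: 64.7
```

```bash
python3 c.py 8 14
python3 - <<'E'
import glob,os
from h import *
f=max(glob.glob("pics/c[0-9]*.png"),key=os.path.getmtime);im=cv2.imread(f)[:,:,::-1];big(im,"v14",205,125,315,207,7.2)
E
```

```text
t 59.95 feeder xy [-0.8 -2.2] z 121.8 closing-90 deg 4.7 F [-8.4 -1.2  4.7] T [-0.1   1.29  0.01] w 58.9 g 64.7
[0.57184779 0.00571479 0.12176066]
8.0 (85, -28, 65) feeder [ 87. 130.] px [294.9 188. ]
8.0 (85, -28, -65) feeder [ 87. 130.] px [268.7 212. ]
8.0 (85, -40, -65) feeder [ 89. 118.] px [269.1 215.1]
8.0 (-85, -28, -65) feeder [-81. 106.] px [226.4 192.1]
8.0 (-85, -28, 65) feeder [-81. 106.] px [253.  171.1]
14.0 (85, -28, 65) feeder [ 88. 139.] px [295.4 186. ]
14.0 (85, -28, -65) feeder [ 88. 139.] px [269.1 210. ]
14.0 (85, -40, -65) feeder [ 91. 127.] px [269.8 213.2]
14.0 (-85, -28, -65) feeder [-77.  98.] px [227.6 194.6]
14.0 (-85, -28, 65) feeder [-77.  98.] px [254.1 173.5]
```

View pics/v14.png

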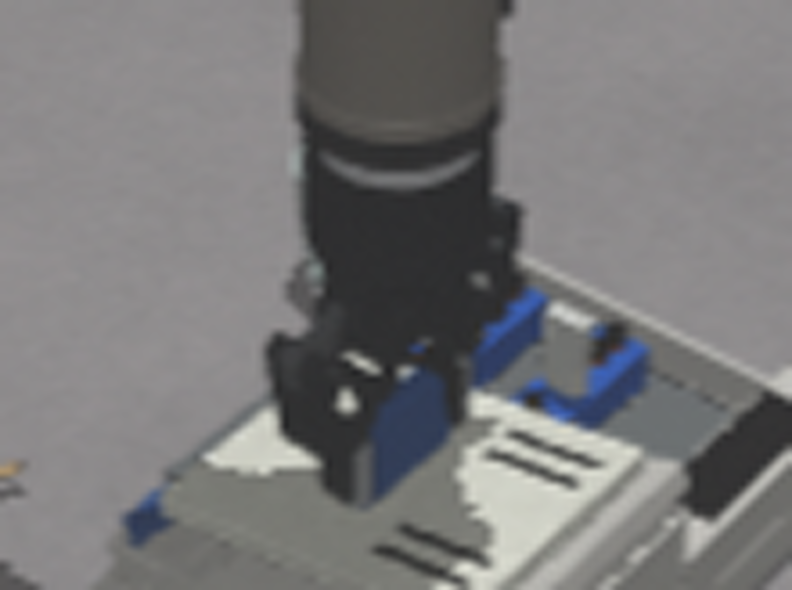

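The cover has begun to tilt on the rear rest. Its top corner at crop (645,460) means about 9 to 11°. I keep lowering.

Call:
arm_command(rows=[[[0,0,0.02,-0.05,0],[0,0,0,-0.05,0],[0,0,0,-0.05,0],[0,0,0,-0.04,0],[0,0,0,0,0],[0,0,0,0,0],[0,0,0,0,0],[0,0,0,0,0],[0,0,0,0,0],[0,0,0,0,0]]])

```text
t: 61.25
eef_pos: [0.5717, 0.0063, 0.1148]
tool_rot: [-0.002, -0.041, 0.999, -0.0]
contact_force: [-24.4, -2.6, 44.3]
gripper_width: 0.691
grasp_force: 68.5
```

Run:
```python
from h import *
st()
```

```text
t 61.25 feeder xy [-0.9 -1.7] z 114.8 closing-90 deg 4.65 F [-24.4  -2.6  44.3] T [-0.47  4.55  0.06] w 59.1 g 68.5
```

Call:
arm_command(rows=[[[0,0,0,0.1,0],[0,0,0,0.05,0],[0,0.08,0,0,0],[0,0.08,0,0,0],[0,0,0,0,0],[0,0,0,0,0],[0,0,0,0,0],[0,0,0,0,0],[0,0,0,0,0],[0,0,0,0,0]]])

```text
t: 62.5
eef_pos: [0.5839, 0.0073, 0.1197]
tool_rot: [0.0, -0.041, 0.999, 0.0]
contact_force: [-0.3, 1.1, 1.0]
gripper_width: 0.686
grasp_force: 63.6
```

Run:
```python
from h import *
st()
```

```text
t 62.5 feeder xy [11.3 -1.6] z 119.7 closing-90 deg 4.73 F [-0.3  1.1  1. ] T [ 0.01  0.01 -0.02] w 58.6 g 63.6
```

Call:
arm_command(rows=[[[0,0,0,-0.04,0],[0,0,0,-0.04,0],[0,0,0,-0.04,0],[0,0,0,-0.04,0],[0,0,0,0,0],[0,0,0,0,0],[0,0,0,0,0],[0,0,0,0,0],[0,0,0,0,0],[0,0,0,0,0]]])

```text
t: 63.75
eef_pos: [0.583, 0.0073, 0.1121]
tool_rot: [-0.001, -0.041, 0.999, 0.0]
contact_force: [-13.0, -0.8, 23.4]
gripper_width: 0.686
grasp_force: 65.5
```

Run:
```python
from h import *
st()
```

```text
t 63.75 feeder xy [10.4 -1.6] z 112.1 closing-90 deg 4.73 F [-13.   -0.8  23.4] T [0.02 2.1  0.22] w 58.6 g 65.5
```

Call:
arm_command(rows=[[[0,0,0,0.025,0],[0,-0.06,0,-0.022,0],[0,-0.06,0,-0.022,0],[0,-0.06,0,-0.022,0],[0,-0.06,0,-0.022,0],[0,0,0,0,0],[0,0,0,0,0],[0,0,0,0,0],[0,0,0,0,0],[0,0,0,0,0]]])

```text
t: 65.0
eef_pos: [0.5726, 0.0075, 0.1084]
tool_rot: [0.003, -0.041, 0.999, 0.0]
contact_force: [0.4, -0.6, 9.1]
gripper_width: 0.691
grasp_force: 64.0
```

Run:
```python
from h import *
st()
```

```text
t 65.0 feeder xy [ 0.  -0.5] z 108.4 closing-90 deg 4.7 F [ 0.4 -0.6  9.1] T [ 0.16 -0.35  0.07] w 59.0 g 64.0
```

Call:
arm_command(rows=[[[0,-0.05,0,-0.017,0],[0,-0.05,0,-0.017,0],[0,-0.05,0,-0.017,0],[0,-0.05,0,-0.017,0],[0,0,0,0,0],[0,0,0,0,0],[0,0,0,0,0],[0,0,0,0,0],[0,0,0,0,0],[0,0,0,0,0]]])

```text
t: 66.25
eef_pos: [0.5601, 0.0074, 0.1038]
tool_rot: [0.003, -0.041, 0.999, 0.0]
contact_force: [-0.1, -0.5, 8.0]
gripper_width: 0.686
grasp_force: 63.8
```

Run:
```python
from h import *
st()
```

```text
t 66.25 feeder xy [-12.4   0.4] z 103.8 closing-90 deg 4.71 F [-0.1 -0.5  8. ] T [ 0.14 -0.34  0.05] w 58.6 g 63.8
```

Call:
arm_command(rows=[[[0,-0.04,0,-0.013,0],[0,-0.04,0,-0.013,0],[0,-0.03,0,-0.01,0],[0,0,0,0,0],[0,0,0,0,0],[0,0,0,0,0],[0,0,0,0,0],[0,0,0,0,0],[0,0,0,0,0],[0,0,0,0,0]]])

```text
t: 67.5
eef_pos: [0.5579, 0.0077, 0.1031]
tool_rot: [0.007, -0.042, 0.999, 0.0]
contact_force: [10.6, 0.1, 6.1]
gripper_width: 0.689
grasp_force: 63.5
```

Run:
```python
from h import *
st()
```

```text
t 67.5 feeder xy [-14.6   0.9] z 103.1 closing-90 deg 4.79 F [10.6  0.1  6.1] T [-0.05 -2.07  0.46] w 58.8 g 63.5
```

Call:
arm_command(rows=[[[0,0.03,0,0.0,0],[0,0.02,0,0,0],[0,0,0,-0.02,0],[75,0,0,0,0],[75,0,0,0,0],[75,0,0,0,0],[75,0,0,0.3,0],[75,0,0,0.5,0],[75,0,0,0.7,0],[75,0,0,0.7,0]]])

```text
t: 68.75
eef_pos: [0.5537, 0.0072, 0.2333]
tool_rot: [0.0, -0.041, 0.999, 0.0]
contact_force: [0.0, 0.7, -1.1]
gripper_width: 0.877
grasp_force: 0.0
```

Call:
arm_command(rows=[[[75,0,0,0.3,0],[75,0,-0.6,0,0],[75,0,-0.8,0,0],[75,0,-0.8,0,0],[75,0,-0.8,0,0],[75,0,-0.8,0,0],[75,0,-0.8,0,0],[75,0,-0.5,0,0],[75,0,0,0,0],[75,0,0,0,0]]])

```text
t: 70.0
eef_pos: [0.554, -0.2977, 0.2494]
tool_rot: [0.0, -0.042, 0.999, 0.0]
contact_force: [0.2, 0.1, 0.1]
gripper_width: 0.879
grasp_force: 0.0
```

```bash
cat > v.py <<'E'
from h import *
st()
S=lambda x,y,z:F(-85+x*np.cos(.349)-z*np.sin(.349),y,60+x*np.sin(.349)+z*np.cos(.349))
t=snap("top","vt");s=snap("scene","vs")
for nm,p in dict(plateTR=(170,-65,12),plateTL=(170,65,12),plateBR=(0,-65,12),plateBL=(0,65,12),ridge1=(78,30,48),ridge2=(92,-30,48),ridgeC=(85,0,48)).items():
    print(nm,"top",np.round(proj("top",S(*p)),1),"scene",np.round(proj("scene",S(*p)),1))
for n,im in(("top",t),("scene",s)):
    h=cv2.cvtColor(im,cv2.COLOR_RGB2HSV).astype(int)
    m=((abs(h[:,:,0]-115)<14)&(h[:,:,1]>120)&(h[:,:,2]>30)).astype(np.uint8)
    for c in cv2.findContours(m,cv2.RETR_EXTERNAL,cv2.CHAIN_APPROX_NONE)[0]:
        x,y,w,hh=cv2.boundingRect(c)
        if cv2.contourArea(c)>4 and 180<x<320 and 140<y<260: print(n,"blue",cv2.contourArea(c),(x,y,w,hh),[np.round(a,1) for a in cv2.minAreaRect(c)])
# white cover profile along feeder x in top view at y=-40 and y=+40
g=t.astype(int).sum(2)//3
for col in(243,250,258,266,273): print(col,g[165:235,col].tolist())
print("row ridge y205",g[205,225:295].tolist())
E
python3 v.py
```

```text
t 70.0 feeder xy [ -43.5 -303.1] z 249.4 closing-90 deg 4.77 F [0.2 0.1 0.1] T [0.03 0.   0.02] w 75.1 g 0.0
plateTR top [278.2 163.2] scene [264.7 209. ]
plateTL top [231.6 165.6] scene [290.9 185.4]
plateBR top [280.4 221.1] scene [225.7 198.5]
plateBL top [235.5 223.6] scene [251.8 177.6]
ridge1 top [246.  200.1] scene [259.1 177.2]
ridge2 top [267.5 194.1] scene [250. 188.]
ridgeC top [256.7 197.1] scene [254.6 182.5]
top blue 206.0 (238, 222, 42, 9) [array([258.5, 226. ]), array([ 6. , 41.3]), np.float64(86.7)]
top blue 267.5 (191, 216, 36, 12) [array([208.4, 221.3]), array([10.3, 35.2]), np.float64(87.1)]
top blue 272.5 (190, 195, 35, 12) [array([207. , 200.5]), array([10.4, 34.4]), np.float64(87.3)]
top blue 88.5 (247, 193, 20, 6) [array([256.5, 195.5]), array([ 5., 19.]), np.float64(90.0)]
scene blue 60.5 (224, 178, 26, 20) [array([236.3, 187.3]), array([ 2.7, 31.4]), np.float64(51.3)]
scene blue 28.5 (281, 172, 14, 12) [array([287.4, 177.9]), array([ 4.1, 16.4]), np.float64(54.0)]
scene blue 70.5 (249, 165, 32, 24) [array([263.8, 175.5]), array([ 7. , 37.4]), np.float64(53.1
[... 1379 characters left out ...]
95, 190, 184, 185, 188, 188, 188, 184, 184, 184, 183, 179, 173, 170, 171, 169, 163, 162, 171, 184, 187, 194, 191, 191, 189, 192, 191, 192, 191, 191, 187, 186, 188, 185, 189, 190, 189, 189, 189, 189, 189, 188, 188, 188, 187, 188, 191, 188, 188, 188, 189, 190, 189, 192, 189, 160, 98, 69, 68, 72, 70, 71, 91, 139, 171, 160, 122, 108, 116]
row ridge y205 [79, 91, 104, 118, 151, 144, 127, 142, 165, 186, 192, 194, 193, 194, 192, 190, 190, 192, 190, 192, 192, 194, 192, 194, 194, 192, 192, 192, 193, 196, 196, 194, 191, 192, 189, 190, 188, 189, 190, 191, 192, 193, 191, 191, 192, 195, 192, 191, 189, 187, 191, 189, 192, 187, 148, 114, 116, 155, 181, 185, 183, 182, 183, 184, 185, 183, 185, 183, 183, 183]
```

Run:
```python
from h import *
S=lambda x,y,z,a=.349:F(-85+x*np.cos(a)-z*np.sin(a),y,60+x*np.sin(a)+z*np.cos(a))
s=cv2.imread("pics/vs.png")
for y in(-50,-25,0,25,50):
    u=proj("scene",S(170,y,12));l=proj("scene",S(170,y,0));r=proj("scene",S(195,y,0));h=proj("scene",S(170,y,12,.40))
    c=int(round(u[0]));print(y,np.round(u,1),"under",np.round(l,1),"rest back",np.round(r,1),"if 3deg open",np.round(h,1),"from",int(u[1])-8,s[int(u[1])-8:int(u[1])+14,c].mean(1).astype(int).tolist())
```

```text
-50 [267.9 206.1] under [268.9 209.4] rest back [275.3 211.1] if 3deg open [266.9 203.7] from 198 [202, 200, 189, 87, 140, 198, 197, 197, 197, 176, 150, 156, 149, 167, 176, 177, 174, 139, 110, 110, 112, 116]
-25 [273.1 201.4] under [274.1 204.7] rest back [280.5 206.3] if 3deg open [272.2 199. ] from 193 [197, 195, 195, 197, 197, 198, 197, 198, 203, 184, 151, 148, 155, 169, 178, 179, 178, 178, 177, 176, 164, 141]
0 [278.2 196.8] under [279.2 200.1] rest back [285.6 201.6] if 3deg open [277.3 194.4] from 188 [179, 186, 79, 144, 198, 194, 196, 196, 197, 196, 169, 151, 151, 158, 179, 178, 178, 178, 177, 176, 176, 161]
25 [283.2 192.3] under [284.1 195.6] rest back [290.5 197. ] if 3deg open [282.3 189.9] from 184 [108, 194, 191, 166, 81, 180, 193, 194, 197, 178, 147, 147, 150, 166, 181, 180, 180, 179, 180, 178, 167, 145]
50 [288.1 188. ] under [288.9 191.2] rest back [295.3 192.6] if 3deg open [287.2 185.6] from 179 [88, 72, 73, 72, 76, 96, 133, 194, 192, 186, 164, 147, 143, 158, 176, 177, 177, 178, 177, 176, 166, 145]
```

```bash
python3 m.py | grep -E "red"; python3 -c "
from h import *
print(job.hand_in())"
```

```text
top red 186.5 [309.7 280.6] [28.8  7.7] w [ 316. -159.] yaw -21.4
top red 11.5 [376.7 180.2] [4.2 3.5] w [ 624. -359.] yaw -44.4
scene red 99.5 [170.4 200.2] [ 6.3 20.9] w [ 318. -166.] yaw -18.7
the job is handed in; nothing more can be done
None
```

The job is handed in; no verdict came back. The roller gap is set to about 32.5 mm by the bolt's angle and the gauge slid freely, then the gauge went back in its tray. Both cassettes stand upright in the bay (one was knocked aside and put back), and by camera measurement the cover's lip is hooked and its top edge is shut, about 1.5 mm short of fully home.

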